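Press a reagent pack's cap home in the bench capping press

TASK

Take the long reagent pack, whose cap still stands proud, from the tray and slide it under the head of the capping press, standing square between the rails and right back against the stop. With it released there, swing the press's lever all the way to its stop so that the cap is pressed fully home, and let the lever come all the way back; then take the pack out again and stand it upright in the tray. Leave the other containers where they are.

Things in the scene. Friction and masses are not known exactly. Their poses are not given: they have to be found in the camera images.
- pack: The long reagent pack, loose: upright yellow plastic block, paper labels on its long sides, 100 (x) x 46 (y) x 80 (z) mm, 0.16 to 0.32 kg. Origin: centre of its underside, z up. A round white push-on cap stands off-centre on top, 28 mm towards +x. It starts in the tray, cap end away from the robot.
- pack_cap (a joint): Travel of the pack's cap: 0 = proud (as it starts), 0.008 m = pressed fully home. A tight push fit: it takes about 12 N to move and stays where it is left.
- cap_top (a point): Centre of the top of the pack's cap (32 mm across, 22 mm high): 113 mm above the pack's underside while proud, 105 mm when home.
- press: The capping press, bolted down: grey base plate 215 x 130 x 20 mm, on it a white column with a head overhanging towards the robot. Origin: under the base, z up, +x away from the robot into the throat; the base spans x = -105 to +110, y = +-65 mm. Column: x = +30 to +105, y = +-35, up to 210 mm above the bench. The throat is open to the front and sides.
- head_front (a point): Middle of the lower front edge of the press's head: press x = -55 mm, 150 mm above the bench. The head goes back from here to x = +105, is 70 mm wide (y = +-35) and its top is 205 mm high (a dark block to 223 mm). It hangs over the cap end of a pack in the nest: a vertical gripper does not fit there, one tilted 30 to 45 degrees (fingers forward and down) does.
- ram_end (a point): Centre of the lower end of the round steel ram (26 mm) under the head, at press x = -7, y = 0 mm. It follows the lever: 146 mm above the bench with the lever home, 125 mm with the lever at its stop, where it has pressed the cap of a pack in the nest home.
- nest (a point): Where the centre of the pack's underside belongs: on the base, 20 mm above the bench, at press x = -35, y = 0; pack x along press x, cap end inwards. Aluminium rails 15 mm high stand on both sides, 53 mm apart inside, from press x = -70 to +15, flared outwards from there to -93 mm. The back stop (15 mm high) has its face 52 mm behind this point (press x = +17); the front is open.
- lever (a joint): Angle of the press's lever (rad): 0 = home, leaning 10 degrees back from vertical, away from the robot; it swings towards the robot (press -x) and down to its stop at 1.05, leaning 50 degrees towards the robot. A spring returns it by itself when let go: about 3 N at the grip to start it, 6 to 9 N near the stop with a cap being pressed.
- lever_grip (a point): Middle of the lever's black grip, 140 mm from the pivot: a flat-sided bar along the lever, 80 mm long (100 to 180 mm from the pivot), 24 mm thick sideways (along press y) and 28 mm across. The lever stands at press y = -80 mm and swings in a plane parallel to the press's x-z plane.
- lever_pivot (a point): Pivot of the lever, on the right-hand side (press -y) of the head: press x = 0, y = -80 mm, 180 mm above the bench. The hub is 38 mm across, the steel rod from it to the grip 12 mm thick.
- tray: Grey plastic tray, fixed, 170 (x) x 320 (y) x 20 (z) mm, walls and floor 5 mm. Origin: centre of its underside, +x away from the robot. Three containers stand in it side by side, about 105 mm apart along its y, in any order; their undersides are 5 mm above the bench.
- short_pack: Bystander, loose, in the tray: shorter yellow pack, 66 (x) x 46 (y) x 80 mm, cap in the middle, top at 105 mm. Origin: centre of its underside.
- jar: Bystander, loose, in the tray: round yellow jar, 54 mm across, 85 mm high. Origin: centre of its underside.
- tall_bottle: Bystander, loose, on the bench between tray and press: white bottle, 60 mm across, 180 mm high. Origin: centre of its underside.
Things that resemble listed ones, but are neither listed nor needed, are in the scene too. Leave any orange or purple look-alike of the pack alone.

How it is judged:
By the outcome, as a careful person would: the job done as asked, in the order asked, and still so for the second after the job is handed in, with the robot touching nothing.
It also fails if it takes over 62 s, if anything falls off the work surface, if the arm or the gripper's body presses on something with over 40 N, if the wrist force passes 120 N, or if a joint passes its speed limit or range.

ROBOT

A 6-joint arm with a two-finger parallel gripper is mounted at the origin on the work surface. World frame = base frame: x ahead of the robot, y to its left, z up, the work surface at z = 0. Lengths are in m, angles in degrees, forces in N, time in s.
With the tool pointing down it reaches from about 0.375 to 0.9 m from the base axis. Payload 3.1 kg.
Tool frame: the origin (TCP) lies midway between the tips of the shut fingers; the grasp point (between the pads) lies 19 mm behind it; z points along the fingers, y is the line along which they close (so a half turn about z gives the same grasp; the last joint's range is limited). The gripper opens to 87 mm and grips with 3 to 60 N. Pads are 19 mm wide; open, the fingers measure 117 mm over their backs; the gripper's body (75 mm by 190 mm) begins 51 mm behind the grasp point.
Start: joints at [62.939, 30.224, 82.088, -0, 67.689, -10.227], TCP at [0.181, 0.598, 0.223] pointing down, gripper open.
Joint ranges: [-176.69, 176.69], [-43.24, 126.21], [12.49, 139.97], [-82, 262], [0, 151.66], [-163.58, 163.58]. Speed limits (degrees/s): [159.86, 159.86, 180, 180, 180, 180].

INTERFACE

Orientations are given as a 3x3 rotation matrix whose columns are the frame's x, y, z axes.
In Python, from rig import read_state, capture, camera_info, hand_in gives the robot as it stands.
- The arm moves only by the tool drive_tool, never from a script. Its argument "motion" is a list of rows, each a list of 2 entries, a list of its own where there are three numbers: the shift along the tool's x, y, z in mm, then the turn, a rotation vector about the tool's x, y, z in rad. A call has 1 to 5 rows; each row shifts and turns the commanded pose from where the row before left it, along the tool's axes as they then stand; what a row does not reach is not made up. A row lasts 1/10 s, in which the tool goes at most 50 mm and 8.59 degrees, less where a joint would pass 70% of its speed; a pose out of reach is approached as far as the arm can. A call is refused whole if a number of a shift passes 50 or a number of a turn 0.15, either way. A call with a gripper value outside its range is refused whole. "gripper" is the opening, from 0 (shut) to 1 (fully open), set as the call begins (left out, the last holds). The fingers move at their own pace and stop on an object; the grip force is fixed at half the most. Time passes only in rows, so rows that do not move let the fingers close. It gives the time, the measured TCP pose, the force, the opening and the grip force at its end, in the units of the state.
- read_state(): the state, without advancing time (a new reading comes with each control period).
- capture(name): name is "side" or "top" or "wrist"; returns the picture (400x640x3 uint8, red, green, blue); there is no depth.
- camera_info(name): a dict with "fovy" (degrees; the focal length in pixels is half the picture's height over the tangent of half this angle, whatever the lens; pixels are square), "cx", "cy" (the principal point, pixels), "xyz" and "orientation" of the camera in the world; the wrist camera has in their place "T_tool_cam" (4x4, takes a point from camera to tool coordinates, whose origin is the TCP and whose axes are the flange's). Camera axes: x right, y down, z forward; pixel columns grow to the right and rows downward; lengths in m; the calibration is good to about 2 mm. A picture is of the moment at which its call begins: read the wrist's pose just before it. camera_info takes no time and is no camera call.
- hand_in(): hands the job in; it is judged then, once.
The state is a dict: "time_s": time; "joint_positions": joint angles; "qvel": joint speeds; "tau": joint torques, N m; "position": TCP position; "tcp_rot": TCP orientation; "force": force on the tool from outside, world axes, zero at the start; "moment": the same for the moment, N m; "opening": opening from 0.0 (shut) to 1.0 (fully open); "grasp_force": force on a finger pad.
Only numpy, scipy, OpenCV 4.12 (cv2) and the standard library are available. Lean on these libraries where they do the work, as an engineer would, in place of code of your own. Each camera call takes 0.05 s, during which the arm holds its last target. There are 200 camera calls.

## Working session

There is one attempt and no reset: what is moved stays moved. The work goes in short steps, Python scripts to look and compute and a tool call to move; the robot and the scene stay as the last step left them, time stands still between calls to the robot, and variables do not carry over. Pictures are saved under pics/ and viewed, at most 10 in all, crops included, and the job is handed in when it is done.

Besides the shell and the picture viewer there is one more tool, called by a JSON object that holds its "api" and its "payload". drive_tool: Moves the arm, as the interface text tells. Its arguments: {"type":"object","properties":{"motion":{"type":"array","items":{"type":"array"}},"gripper":{"type":"number"}},"required":["motion"]}

```bash
mkdir -p pics; ls; python3 - <<'E'
from rig import *
import cv2,numpy as np
s=read_state();print(s['time_s'],s['position'],np.round(s['tcp_rot'],3).tolist(),s['opening'])
for n in('side','top','wrist'):
    print(n,camera_info(n)); im=capture(n); cv2.imwrite(f'pics/{n}0.png',im[:,:,::-1])
a=np.vstack([cv2.resize(cv2.imread(f'pics/{n}0.png'),(480,300)) for n in('side','top')])
cv2.imwrite('pics/st0.png',a)
E
```

```text
pics
0.0 [0.18061194 0.5975689  0.22158646] [[-0.957, 0.29, -0.001], [0.29, 0.957, -0.002], [0.0, -0.002, -1.0]] 0.9998088271224252
side {'fovy': 54.71319777556644, 'cx': 319.98268261424903, 'cy': 201.53165275565243, 'xyz': array([0.43222976, 0.81059657, 0.7317543 ]), 'orientation': array([[-0.99118673, -0.04700466,  0.12385245],
       [-0.13136804,  0.46922433, -0.87325309],
       [-0.01706762, -0.88182713, -0.47126384]])}
top {'fovy': 57.21190853616215, 'cx': 326.32939224611147, 'cy': 198.6925408075277, 'xyz': array([ 0.36626564, -0.13178125,  1.07971898]), 'orientation': array([[ 0.09880407, -0.97422844,  0.20277252],
       [-0.99510344, -0.09726828,  0.01755044],
       [ 0.0026252 , -0.20351369, -0.97906858]])}
wrist {'fovy': 59.72380910649012, 'cx': 321.42598009504763, 'cy': 199.53365096959317, 'T_tool_cam': array([[ 1.13394485e-03, -9.52164104e-01, -3.05585067e-01,
         8.53162125e-02],
       [ 9.99998718e-01,  1.42528746e-03, -7.30284901e-04,
        -2.37538058e-04],
       [ 1.13089763e-03, -3.05583847e-01,  9.52164499e-01,
        -1.62380558e-01],
       [ 0.00000000e+00,  0.00000000e+00,  0.00000000e+00,
         1.00000000e+00]])}
```

View pics/top0.png

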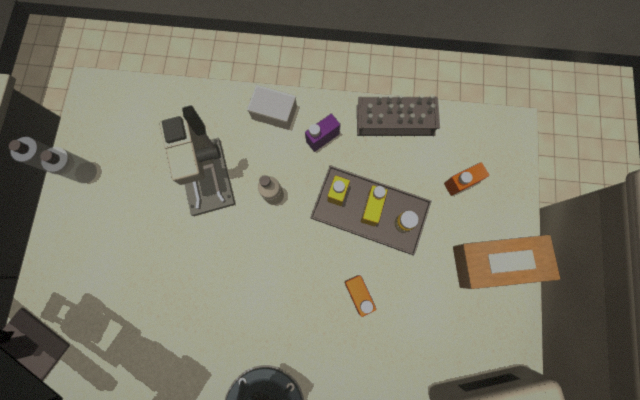

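View pics/side0.png

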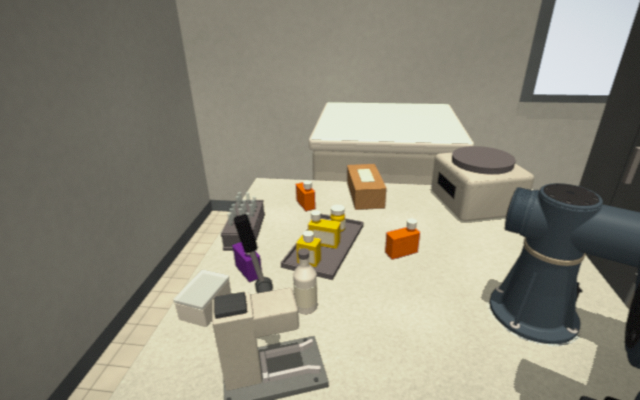

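The two full views show these candidates, in top-view pixels:
- Yellow long pack, off-centre cap: (375,205).
- Short yellow pack: (339,189).
- Jar: (407,220).
- Orange look-alikes: (361,296) and (466,179).
- Purple look-alike: (322,132).

I choose (375,205). The press is at (200,175), with its lever at (195,120). I'll check both with one close crop.

```bash
cat > h.py <<'E'
import numpy as np,cv2
from rig import *
def ray(n,uv,T=None):
    c=camera_info(n)
    if n=='wrist':
        M=T@c['T_tool_cam'];R,o=M[:3,:3],M[:3,3]
    else: R,o=np.array(c['orientation']),np.array(c['xyz'])
    f=200/np.tan(np.radians(c['fovy']/2))
    d=R@np.array([(uv[0]-c['cx'])/f,(uv[1]-c['cy'])/f,1]);return o,d/np.linalg.norm(d)
def onz(n,uv,z,T=None):
    o,d=ray(n,uv,T);return o+d*(z-o[2])/d[2]
def proj(n,p,T=None):
    c=camera_info(n)
    if n=='wrist':
        M=T@c['T_tool_cam'];R,o=M[:3,:3],M[:3,3]
    else: R,o=np.array(c['orientation']),np.array(c['xyz'])
    f=200/np.tan(np.radians(c['fovy']/2));q=R.T@(np.array(p)-o)
    return np.array([c['cx']+f*q[0]/q[2],c['cy']+f*q[1]/q[2]])
def two(a,ua,b,ub):
    o1,d1=ray(a,ua);o2,d2=ray(b,ub)
    t=np.linalg.lstsq(np.c_[d1,-d2],o2-o1,rcond=None)[0]
    p,q=o1+t[0]*d1,o2+t[1]*d2;return (p+q)/2,np.linalg.norm(p-q)
def Tst():
    s=read_state();T=np.eye(4);T[:3,:3]=s['tcp_rot'];T[:3,3]=s['position'];return s,T
def blobs(im,lo,hi,amin=30):
    m=cv2.inRange(cv2.cvtColor(im,cv2.COLOR_RGB2HSV),lo,hi)
    n,l,st,c=cv2.connectedComponentsWithStats(m)
    return m,l,[(i,st[i],c[i]) for i in range(1,n) if st[i,4]>=amin]
E
python3 - <<'E'
from h import *
im=cv2.imread('pics/top0.png')[:,:,::-1].copy()
m,l,b=blobs(im,(22,150,60),(34,255,255))
for i,st,c in b:
    r=cv2.minAreaRect(np.argwhere(l==i)[:,::-1].astype(np.float32))
    print(st.tolist(),c.round(1),[onz('top',p,.085)[:2].round(3).tolist() for p in cv2.boxPoints(r)])
a=cv2.resize(im[80:240,140:300],None,fx=3.4,fy=3.4,interpolation=cv2.INTER_CUBIC)
b=cv2.resize(im[165:255,305:435],None,fx=4,fy=4,interpolation=cv2.INTER_CUBIC)
cv2.imwrite('pics/press.png',a[:,:,::-1]);cv2.imwrite('pics/tray.png',b[:,:,::-1])
E
```

```text
[328, 176, 22, 29, 261] [337.9 190.8] [[0.57, -0.113], [0.643, -0.13], [0.632, -0.174], [0.559, -0.156]]
[362, 186, 24, 39, 470] [373.  208.2] [[0.519, -0.215], [0.623, -0.234], [0.615, -0.28], [0.511, -0.26]]
```

View pics/press.png

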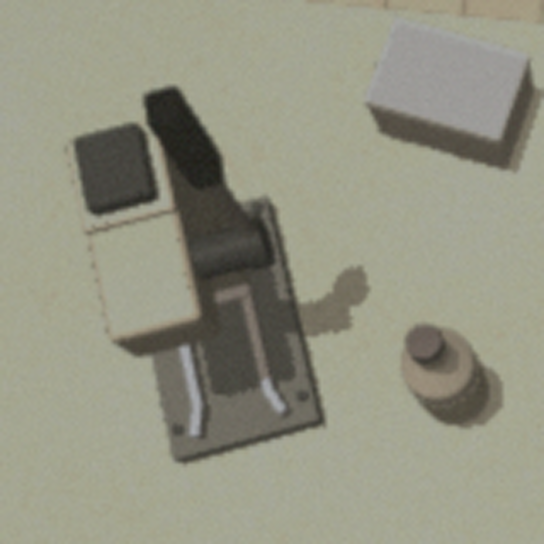

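View pics/tray.png

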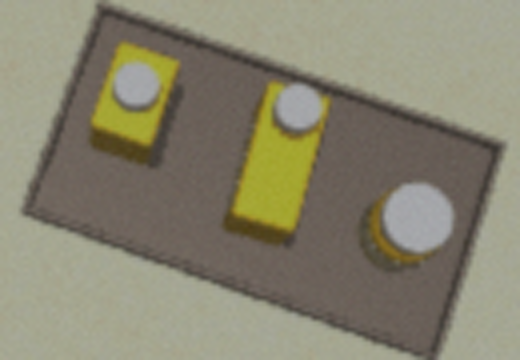

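The middle container, with its cap at the far end at crop (298,107), is the long pack. The press base corners in its crop are (180,460), (322,424) and (270,200).

```bash
python3 - <<'E'
from h import *
A=lambda p:(p[0]/3.4+140-.35,p[1]/3.4+80-.35)
B=lambda p:(p[0]/4+305-.4,p[1]/4+165-.4)
print('pack top');
for p in[(232,208),(297,228),(270,82),(330,97)]:print(onz('top',B(p),.085).round(4))
print('cap',onz('top',B((299,106)),.118).round(4))
print('short cap',onz('top',B((137,84)),.11).round(4),'jar',onz('top',B((418,216)),.09).round(4))
t=[onz('top',B(p),.02) for p in[(100,5),(502,147),(435,357),(25,212)]];print('tray',np.round(t,4),np.mean(t,0).round(4))
b=[onz('top',A(p),.02) for p in[(180,460),(322,424),(270,200)]]
for q in b:print('base',q.round(4))
print(np.linalg.norm(b[0]-b[1]),np.linalg.norm(b[1]-b[2]))
for p in[(117,342),(203,320),(181,208)]:print('head',onz('top',A(p),.205).round(4))
im=cv2.imread('pics/side0.png')[:,:,::-1].copy()
print('bottle',onz('top',A((427,343)),.18))
# cap in side
E
```

```text
pack top
[ 0.5322 -0.2179  0.085 ]
[ 0.5229 -0.2633  0.085 ]
[ 0.6236 -0.2373  0.085 ]
[ 0.617  -0.2797  0.085 ]
cap [ 0.6004 -0.2545  0.118 ]
short cap [ 0.6067 -0.1447  0.11  ] jar [ 0.5385 -0.3441  0.09  ]
tray [[ 0.6871 -0.1126  0.02  ]
 [ 0.6082 -0.4181  0.02  ]
 [ 0.45   -0.3767  0.02  ]
 [ 0.5251 -0.0734  0.02  ]] [ 0.5676 -0.2452  0.02  ]
base [0.4987 0.2712 0.02  ]
base [0.542  0.1546 0.02  ]
base [0.7401 0.2317 0.02  ]
0.12440114703985283 0.212580375503679
head [0.5564 0.2611 0.205 ]
head [0.5788 0.202  0.205 ]
head [0.6621 0.2327 0.205 ]
bottle [0.58395527 0.04282303 0.18      ]
```

```bash
cat >> h.py <<'E'
from scipy.spatial.transform import Rotation as Ro
def Rt(yaw,tilt):  # heading yaw deg, tilt from vertical deg, camera at the rear
    y,t=np.radians([yaw,tilt]);H=np.array([np.cos(y),np.sin(y),0]);Z=np.array([0,0,1.]);L=np.cross(Z,H)
    z=np.sin(t)*H-np.cos(t)*Z;return np.c_[np.cross(L,z),L,z]
def plan(wps,vmax=45,wmax=.14,start=None):
    """wps: (pos,R,[vmax]); prints rows (shift mm, turn rad) in tool axes"""
    s,T=Tst();p,R=(T[:3,3],T[:3,:3]) if start is None else start
    for w in wps:
        q,Q=np.array(w[0]),w[1];v=w[2] if len(w)>2 else vmax
        rv=Ro.from_matrix(R.T@Q).as_rotvec()
        n=max(1,int(np.ceil(max(np.linalg.norm(q-p)*1e3/v,np.linalg.norm(rv)/wmax))))
        p0,R0=p.copy(),R.copy();rows=[]
        for i in range(1,n+1):
            tp=p0+(q-p0)*i/n;d=np.round(R.T@(tp-p)*1e3,1 if v<20 else 0)
            tq=R0@Ro.from_rotvec(rv*i/n).as_matrix();r=np.round(Ro.from_matrix(R.T@tq).as_rotvec(),3)
            rows.append([d.tolist(),r.tolist()]);p=p+R@d/1e3;R=R@Ro.from_rotvec(r).as_matrix()
        print('->',p.round(4));[print(str(rows[i:i+5]).replace(' ','')) for i in range(0,n,5)]
    return p,R
def on(c,yaw,x,y,z):
    a=np.radians(yaw);return np.array([c[0]+x*np.cos(a)-y*np.sin(a),c[1]+x*np.sin(a)+y*np.cos(a),z])
def tcp_for(c,yaw,base,tilt=40,gx=-.024,g=.060):
    R=Rt(yaw,tilt);return on(c,yaw,gx,0,base+g)+.019*R[:,2],R
E
python3 - <<'E'
from h import *
print('orange',onz('top',(361,290),.1))
c=(.573,-.249);p,R=tcp_for(c,-12,.005)
print(p)
pre=p-.12*R[:,2]
plan([((.20,.56,.33),Rt(60,20)),((.42,.20,.34),Rt(20,35)),(pre+[0,0,.03],R)],vmax=48,wmax=.145)
E
```

```text
orange [ 0.33729345 -0.22765325  0.1       ]
[ 0.56147054 -0.24654934  0.05044516]
-> [0.2006 0.5601 0.3298]
[[[-3.0,-3.0,-11.0],[-0.024,-0.03,-0.133]],[[-3.0,-3.0,-11.0],[-0.023,-0.029,-0.132]],[[-2.0,-4.0,-10.0],[-0.024,-0.03,-0.133]],[[-3.0,-3.0,-11.0],[-0.023,-0.029,-0.133]],[[-3.0,-4.0,-11.0],[-0.024,-0.03,-0.132]]]
[[[-2.0,-3.0,-11.0],[-0.023,-0.03,-0.133]],[[-2.0,-4.0,-11.0],[-0.024,-0.029,-0.132]],[[-2.0,-3.0,-11.0],[-0.023,-0.03,-0.133]],[[-2.0,-4.0,-10.0],[-0.024,-0.029,-0.133]],[[-2.0,-4.0,-11.0],[-0.023,-0.03,-0.132]]]
-> [0.4203 0.1999 0.3404]
[[[21.0,-41.0,-9.0],[0.036,-0.028,0.069]],[[17.0,-43.0,-8.0],[0.036,-0.028,0.069]],[[15.0,-44.0,-6.0],[0.036,-0.028,0.069]],[[11.0,-45.0,-6.0],[0.036,-0.028,0.069]],[[8.0,-46.0,-4.0],[0.036,-0.027,0.069]]]
[[[4.0,-47.0,-2.0],[0.035,-0.028,0.069]],[[2.0,-46.0,-1.0],[0.036,-0.028,0.069]],[[-2.0,-47.0,1.0],[0.036,-0.028,0.069]],[[-6.0,-47.0,2.0],[0.036,-0.028,0.069]]]
-> [ 0.486  -0.231   0.1728]
[[[17.0,-43.0,9.0],[0.034,-0.009,0.044]],[[14.0,-43.0,10.0],[0.034,-0.008,0.045]],[[13.0,-43.0,12.0],[0.034,-0.009,0.044]],[[12.0,-44.0,12.0],[0.034,-0.008,0.044]],[[9.0,-43.0,15.0],[0.034,-0.009,0.044]]]
[[[8.0,-43.0,15.0],[0.034,-0.008,0.045]],[[5.0,-43.0,18.0],[0.034,-0.009,0.044]],[[4.0,-43.0,18.0],[0.034,-0.008,0.044]],[[3.0,-42.0,20.0],[0.034,-0.009,0.045]],[[0.0,-42.0,21.0],[0.034,-0.008,0.044]]]
```

```bash
sed -i 's/return np.c_\[np.cross(L,z),L,z\]/return np.c_[-np.cross(L,z),-L,z]/; s/camera at the rear/camera in front/' h.py
python3 - <<'E'
from h import *
c=(.573,-.249);p,R=tcp_for(c,-12,.005)
pre=p-.12*R[:,2]
plan([((.20,.56,.33),Rt(60,20)),((.42,.20,.34),Rt(20,35)),(pre+[0,0,.03],R)],vmax=48,wmax=.145)
E
```

```text
-> [0.2002 0.56   0.3304]
[[[-2.0,-2.0,-8.0],[-0.024,0.019,0.137]],[[-3.0,-2.0,-9.0],[-0.024,0.02,0.137]],[[-2.0,-2.0,-8.0],[-0.025,0.019,0.137]],[[-2.0,-0.0,-9.0],[-0.024,0.019,0.137]],[[-3.0,-0.0,-8.0],[-0.024,0.019,0.137]]]
[[[-2.0,-0.0,-9.0],[-0.024,0.02,0.136]],[[-2.0,1.0,-9.0],[-0.025,0.019,0.137]],[[-2.0,1.0,-9.0],[-0.024,0.019,0.137]],[[-1.0,1.0,-8.0],[-0.024,0.019,0.137]],[[-1.0,2.0,-9.0],[-0.025,0.02,0.137]]]
[[[0.0,3.0,-9.0],[-0.024,0.019,0.137]],[[0.0,2.0,-8.0],[-0.024,0.019,0.137]],[[1.0,3.0,-9.0],[-0.024,0.019,0.137]]]
-> [0.4204 0.2002 0.3402]
[[[-21.0,41.0,-9.0],[-0.036,0.028,0.069]],[[-17.0,43.0,-7.0],[-0.036,0.028,0.069]],[[-15.0,44.0,-7.0],[-0.036,0.028,0.069]],[[-11.0,45.0,-5.0],[-0.036,0.028,0.069]],[[-8.0,46.0,-4.0],[-0.036,0.028,0.069]]]
[[[-4.0,47.0,-3.0],[-0.036,0.028,0.069]],[[-2.0,47.0,-1.0],[-0.036,0.028,0.069]],[[2.0,46.0,1.0],[-0.036,0.027,0.069]],[[6.0,47.0,3.0],[-0.036,0.028,0.069]]]
-> [ 0.486  -0.2308  0.1729]
[[[-17.0,43.0,9.0],[-0.034,0.009,0.044]],[[-14.0,43.0,10.0],[-0.034,0.008,0.045]],[[-13.0,43.0,12.0],[-0.034,0.009,0.044]],[[-12.0,44.0,12.0],[-0.034,0.008,0.044]],[[-9.0,43.0,15.0],[-0.034,0.009,0.045]]]
[[[-8.0,43.0,15.0],[-0.034,0.008,0.044]],[[-5.0,43.0,18.0],[-0.034,0.009,0.044]],[[-4.0,43.0,18.0],[-0.034,0.008,0.044]],[[-3.0,42.0,20.0],[-0.034,0.009,0.045]],[[-0.0,42.0,21.0],[-0.034,0.008,0.044]]]
```

{"api": "drive_tool", "payload": {"motion": [[[-2,-2,-8],[-0.024,0.02,0.137]],[[-3,-2,-9],[-0.024,0.02,0.137]],[[-2,-2,-8],[-0.024,0.02,0.137]],[[-2,0,-9],[-0.024,0.02,0.137]],[[-3,0,-8],[-0.024,0.02,0.137]]], "gripper": 1}}

```text
time_s: 0.65
position: [0.1889, 0.5836, 0.2638]
tcp_rot: [[-0.551, 0.834, -0.009], [0.824, 0.546, 0.153], [0.133, 0.077, -0.988]]
force: [-0.5, -0.1, 0.2]
opening: 0.998
grasp_force: 0.0
```

{"api": "drive_tool", "payload": {"motion": [[[-2,0,-9],[-0.024,0.02,0.137]],[[-2,1,-9],[-0.024,0.02,0.137]],[[-2,1,-9],[-0.024,0.02,0.137]],[[-1,1,-8],[-0.024,0.02,0.137]],[[-1,2,-9],[-0.024,0.02,0.137]]]}}

```text
time_s: 1.15
position: [0.1955, 0.5679, 0.3055]
tcp_rot: [[0.097, 0.992, 0.081], [0.955, -0.116, 0.272], [0.28, 0.051, -0.959]]
force: [0.3, -0.1, -0.4]
opening: 1.001
grasp_force: 0.0
```

{"api": "drive_tool", "payload": {"motion": [[[0,3,-9],[-0.024,0.02,0.137]],[[0,2,-8],[-0.024,0.02,0.137]],[[1,3,-9],[-0.024,0.02,0.137]]]}}

```text
time_s: 1.45
position: [0.2006, 0.5593, 0.3308]
tcp_rot: [[0.477, 0.863, 0.167], [0.808, -0.505, 0.303], [0.346, -0.01, -0.938]]
force: [0.7, -0.1, 0.3]
opening: 0.998
grasp_force: 0.0
```

{"api": "drive_tool", "payload": {"motion": [[[-21,41,-9],[-0.036,0.028,0.069]],[[-17,43,-7],[-0.036,0.028,0.069]],[[-15,44,-7],[-0.036,0.028,0.069]],[[-11,45,-5],[-0.036,0.028,0.069]],[[-8,46,-4],[-0.036,0.028,0.069]]]}}

```text
time_s: 1.95
position: [0.3227, 0.3584, 0.3336]
tcp_rot: [[0.692, 0.611, 0.385], [0.542, -0.792, 0.282], [0.477, 0.014, -0.879]]
force: [1.1, 0.2, -0.1]
opening: 0.998
grasp_force: 0.0
```

{"api": "drive_tool", "payload": {"motion": [[[-4,47,-3],[-0.036,0.028,0.069]],[[-2,47,-1],[-0.036,0.028,0.069]],[[2,46,1],[-0.036,0.028,0.069]],[[6,47,3],[-0.036,0.028,0.069]]]}}

```text
time_s: 2.35
position: [0.421, 0.1985, 0.3367]
tcp_rot: [[0.772, 0.339, 0.537], [0.273, -0.941, 0.202], [0.574, -0.009, -0.819]]
force: [0.1, 0.4, 0.6]
opening: 1.0
grasp_force: 0.0
```

{"api": "drive_tool", "payload": {"motion": [[[-17,43,9],[-0.034,0.008,0.044]],[[-14,43,10],[-0.034,0.008,0.044]],[[-13,43,12],[-0.034,0.008,0.044]],[[-12,44,12],[-0.034,0.008,0.044]],[[-9,43,15],[-0.034,0.008,0.044]]]}}

```text
time_s: 2.85
position: [0.4528, -0.0033, 0.2551]
tcp_rot: [[0.795, 0.085, 0.601], [0.067, -0.996, 0.053], [0.603, -0.002, -0.798]]
force: [1.1, -0.4, 0.6]
opening: 1.0
grasp_force: 0.0
```

{"api": "drive_tool", "payload": {"motion": [[[-8,43,15],[-0.034,0.008,0.044]],[[-5,43,18],[-0.034,0.008,0.044]],[[-4,43,18],[-0.034,0.008,0.044]],[[-3,42,20],[-0.034,0.008,0.044]],[[0,42,21],[-0.034,0.008,0.044]]]}}

```text
time_s: 3.35
position: [0.4891, -0.2145, 0.1701]
tcp_rot: [[0.76, -0.188, 0.622], [-0.149, -0.982, -0.114], [0.632, -0.006, -0.775]]
force: [0.3, 0.2, 0.1]
opening: 1.001
grasp_force: 0.0
```

```bash
python3 - <<'E'
from h import *
s,T=Tst();im=capture('wrist');cv2.imwrite('pics/w1.png',im[:,:,::-1]);np.save('w1.npy',T);print(s['position'],s['time_s'])
m,l,b=blobs(im,(22,150,60),(34,255,255),300)
for i,st,c in b:
    r=cv2.minAreaRect(np.argwhere(l==i)[:,::-1].astype(np.float32));print(st.tolist(),c.round(1),cv2.boxPoints(r).round().tolist())
E
```

```text
[ 0.48909845 -0.21446063  0.1700875 ] 3.35
[316, 128, 56, 126, 5555] [342.3 199.5] [[316.0, 128.0], [371.0, 128.0], [371.0, 253.0], [316.0, 253.0]]
[183, 131, 76, 94, 3539] [222.1 185.6] [[180.0, 219.0], [191.0, 126.0], [263.0, 134.0], [252.0, 227.0]]
[423, 185, 58, 52, 846] [442.  219.2] [[411.0, 211.0], [434.0, 184.0], [480.0, 223.0], [458.0, 250.0]]
```

View pics/w1.png

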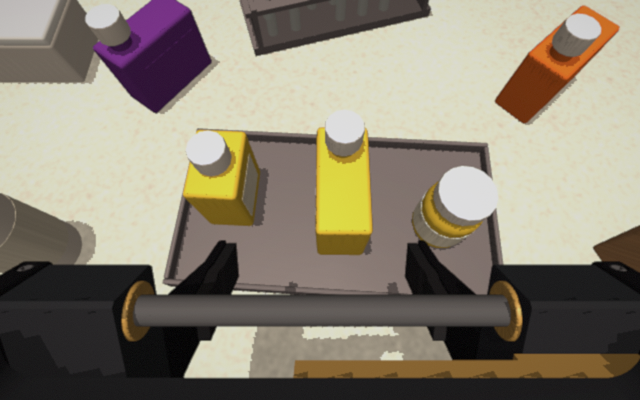

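The long pack fills (316–371, 128–253), with its cap top at about (345,121) and its top near edge on row 233. The short pack and jar are on either side, clear of the fingers.

```bash
python3 - <<'E'
from h import *
T=np.load('w1.npy')
for p in[(317,234),(371,232),(317,130),(367,130)]:print(onz('wrist',p,.085,T).round(4))
print('cap',onz('wrist',(345,121),.118,T).round(4))
im=cv2.cvtColor(cv2.imread('pics/w1.png'),cv2.COLOR_BGR2HSV)
c=im[:,:,0];y=((im[:,:,0]>20)&(im[:,:,0]<35)&(im[:,:,1]>150))
for r in(170,190,210,225):x=np.where(y[r,290:400])[0]+290;print(r,x.min(),x.max(),[onz('wrist',(u,r),.085,T)[:2].round(4).tolist() for u in(x.min(),x.max()+1)])
print(np.median(im[140:225,345],0),[ (r,im[r,345].tolist()) for r in range(226,242,2)])
E
```

```text
[ 0.526  -0.2178  0.085 ]
[ 0.5196 -0.2598  0.085 ]
[ 0.6194 -0.2351  0.085 ]
[ 0.611  -0.2785  0.085 ]
cap [ 0.6025 -0.2548  0.118 ]
170 317 368 [[0.5808, -0.228], [0.5725, -0.271]]
190 317 369 [[0.5628, -0.2247], [0.5546, -0.2675]]
210 316 370 [[0.5458, -0.2207], [0.5374, -0.2642]]
225 316 371 [[0.5334, -0.2184], [0.525, -0.262]]
[ 29. 178. 221.] [(226, [29, 177, 221]), (228, [29, 177, 221]), (230, [27, 182, 221]), (232, [23, 190, 221]), (234, [22, 196, 161]), (236, [22, 197, 115]), (238, [22, 201, 114]), (240, [22, 196, 116])]
```

```bash
python3 - <<'E'
from h import *
p,R=tcp_for((.573,-.249),-11.2,.005)
plan([(p-.09*R[:,2],R),(p,R)],vmax=45)
E
```

```text
-> [ 0.5048 -0.2358  0.1198]
[[[-9.0,5.0,24.0],[-0.0,0.007,-0.001]],[[-9.0,6.0,24.0],[-0.001,0.007,-0.002]]]
-> [ 0.5616 -0.247   0.0508]
[[[-0.0,-0.0,30.0],[0.0,0.0,0.0]],[[-0.0,-0.0,30.0],[0.0,0.0,0.0]],[[-0.0,-0.0,30.0],[0.0,0.0,0.0]]]
```

{"api": "drive_tool", "payload": {"motion": [[[-9,5,24],[0,0.007,-0.001]],[[-9,6,24],[0,0.007,-0.001]],[[0,0,30],[0,0,0]],[[0,0,30],[0,0,0]],[[0,0,0],[0,0,0]]]}}

```text
time_s: 3.9
position: [0.5431, -0.2333, 0.0742]
tcp_rot: [[0.753, -0.182, 0.632], [-0.143, -0.983, -0.113], [0.642, -0.005, -0.766]]
force: [-0.1, 0.6, 0.4]
opening: 0.999
grasp_force: 0.0
```

```bash
python3 - <<'E'
from h import *
p,R=tcp_for((.573,-.249),-11.2,.005)
plan([(p,R)],vmax=10,wmax=.03)
E
```

```text
-> [ 0.5614 -0.2468  0.0504]
[[[0.1,2.5,7.8],[-0.003,0.0,0.002]],[[0.1,2.5,7.9],[-0.003,0.0,0.001]],[[0.2,2.4,7.8],[-0.003,0.001,0.002]],[[0.1,2.5,7.9],[-0.003,-0.0,0.001]]]
```

{"api": "drive_tool", "payload": {"motion": [[[0,5,8],[-0.003,0,0.002]],[[0,5,8],[-0.003,0,0.002]],[[0,0,8],[-0.003,0,0.001]],[[0,0,8],[-0.003,0,0.001]],[[0,0,0],[0,0,0]]]}}

```text
time_s: 4.4
position: [0.5606, -0.2467, 0.0519]
tcp_rot: [[0.751, -0.195, 0.631], [-0.148, -0.981, -0.126], [0.644, 0.001, -0.765]]
force: [0.6, 0.4, -0.0]
opening: 1.0
grasp_force: 0.0
```

```bash
python3 - <<'E'
from h import *
p,R=tcp_for((.573,-.249),-11.2,.005)
plan([(p,R)],vmax=10,wmax=.03)
s,T=Tst();g=T[:3,3]-.019*T[:3,2];print(s['position'],s['force'])
im=capture('wrist')
m,l,b=blobs(im,(22,150,60),(34,255,255),300)
y=m>0
for r in range(120,300,20):
    x=np.where(y[r,260:400])[0]+260
    if len(x):print(r,x.min(),x.max())
E
```

```text
-> [ 0.5614 -0.2467  0.0504]
[[[-0.3,-0.2,1.7],[0.001,-0.001,0.0]]]
[ 0.56055223 -0.24668791  0.05192375] [ 0.60925726  0.36199775 -0.04634184]
140 275 364
160 274 365
180 273 366
200 271 368
220 270 369
240 269 370
260 268 371
280 267 372
```

{"api": "drive_tool", "payload": {"motion": [[[0,0,2],[0,0,0]],[[0,0,0],[0,0,0]],[[0,0,0],[0,0,0]],[[0,0,0],[0,0,0]],[[0,0,0],[0,0,0]]], "gripper": 0}}

```text
time_s: 4.95
position: [0.5613, -0.2468, 0.0507]
tcp_rot: [[0.751, -0.195, 0.631], [-0.149, -0.981, -0.126], [0.643, 0.001, -0.766]]
force: [-0.1, 0.6, 0.2]
opening: 0.629
grasp_force: 0.0
```

{"api": "drive_tool", "payload": {"motion": [[[0,0,0],[0,0,0]],[[0,0,0],[0,0,0]],[[0,0,0],[0,0,0]]]}}

```text
time_s: 5.25
position: [0.5613, -0.2467, 0.0507]
tcp_rot: [[0.751, -0.195, 0.631], [-0.148, -0.981, -0.126], [0.643, 0.001, -0.765]]
force: [-0.2, 0.6, 0.6]
opening: 0.528
grasp_force: 30.0
```

```bash
python3 - <<'E'
from h import *
s,T=Tst();np.save('grasp.npy',T);print(s['position'],s['force'],s['opening'],s['grasp_force'])
P=(.6185,.2508);yaw=21
# pack pose relative to tool kept: planned tcp
def nestT(px,base): return tcp_for(on(P,yaw,px,0,0)[:2],yaw,base)
p0=T[:3,3];R0=T[:3,:3]
a,Ra=nestT(-.035-.125,.055)
print(a)
plan([(p0+[0,0,.10],R0,25),((.47,-.05,.19),Rt(5,40)),((.44,.10,.17),Rt(yaw,40)),(a,Ra)],vmax=40)
E
```

```text
[ 0.56133925 -0.24665827  0.05073032] [-0.23246006  0.63115091  0.55299606] 0.5276978620503303 29.96878024394391
[0.45812299 0.18923703 0.10044516]
-> [ 0.5608 -0.2464  0.1509]
[[[16.0,0.0,-19.0],[0.0,0.0,0.0]],[[16.0,0.0,-19.0],[0.0,0.0,0.0]],[[16.0,0.0,-19.0],[0.0,0.0,0.0]],[[16.0,0.0,-20.0],[0.0,0.0,0.0]]]
-> [ 0.4703 -0.0501  0.1904]
[[[-12.0,-29.0,-19.0],[0.03,-0.0,-0.036]],[[-11.0,-30.0,-17.0],[0.031,-0.0,-0.036]],[[-10.0,-31.0,-17.0],[0.03,-0.0,-0.036]],[[-9.0,-32.0,-16.0],[0.031,-0.0,-0.036]],[[-7.0,-33.0,-15.0],[0.031,-0.001,-0.036]]]
[[[-6.0,-33.0,-14.0],[0.03,0.0,-0.036]]]
-> [0.4399 0.1004 0.1699]
[[[-7.0,-38.0,1.0],[0.045,0.0,-0.054]],[[-4.0,-38.0,3.0],[0.045,0.0,-0.053]],[[-3.0,-39.0,5.0],[0.045,0.0,-0.054]],[[0.0,-38.0,6.0],[0.044,0.0,-0.053]]]
-> [0.4587 0.1889 0.1003]
[[[-2.0,-25.0,28.0],[0.0,0.0,-0.0]],[[-3.0,-26.0,28.0],[0.0,0.0,-0.0]],[[-2.0,-25.0,29.0],[0.0,0.0,-0.0]]]
```

{"api": "drive_tool", "payload": {"motion": [[[9,0,-11],[0,0,0]],[[18,0,-22],[0,0,0]],[[18,0,-22],[0,0,0]],[[18,0,-22],[0,0,0]],[[18,0,-22],[0,0,0]]]}}

```text
time_s: 5.75
position: [0.5588, -0.2459, 0.1771]
tcp_rot: [[0.752, -0.195, 0.629], [-0.149, -0.981, -0.126], [0.642, 0.001, -0.767]]
force: [-0.1, 0.2, -3.8]
opening: 0.528
grasp_force: 30.0
```

```bash
python3 - <<'E'
from h import *
s,T=Tst();print(s['position'],s['force'],s['opening'],s['grasp_force'])
P=(.6185,.2508);yaw=21
a,Ra=tcp_for(on(P,yaw,-.16,0,0)[:2],yaw,.055)
plan([((.455,-.05,.19),Rt(5,40)),((.435,.10,.17),Rt(yaw,40)),(a,Ra)],vmax=40)
E
```

```text
[ 0.55883185 -0.24588492  0.1770902 ] [-0.14898078  0.15775736 -3.77881893] 0.5281106146888567 29.967361791495932
-> [ 0.4554 -0.0495  0.1903]
[[[-17.0,-29.0,-17.0],[0.03,0.0,-0.036]],[[-15.0,-29.0,-15.0],[0.031,0.001,-0.036]],[[-14.0,-31.0,-15.0],[0.03,-0.0,-0.037]],[[-14.0,-32.0,-14.0],[0.031,0.0,-0.036]],[[-12.0,-32.0,-13.0],[0.03,0.0,-0.036]]]
[[[-10.0,-34.0,-12.0],[0.031,0.001,-0.036]]]
-> [0.4347 0.0997 0.1697]
[[[-5.0,-38.0,3.0],[0.045,-0.0,-0.053]],[[-2.0,-37.0,4.0],[0.045,-0.0,-0.054]],[[-1.0,-38.0,6.0],[0.045,-0.0,-0.053]],[[1.0,-37.0,8.0],[0.044,-0.0,-0.054]]]
-> [0.4585 0.1892 0.1004]
[[[-1.0,-25.0,29.0],[0.0,-0.0,0.0]],[[-1.0,-25.0,29.0],[0.0,-0.0,0.0]],[[-1.0,-25.0,30.0],[0.0,-0.0,0.0]]]
```

{"api": "drive_tool", "payload": {"motion": [[[-17,-29,-17],[0.03,0,-0.036]],[[-15,-29,-15],[0.03,0,-0.036]],[[-14,-31,-15],[0.03,0,-0.036]],[[-14,-32,-14],[0.03,0,-0.036]],[[-12,-32,-13],[0.03,0,-0.036]]]}}

```text
time_s: 6.25
position: [0.4713, -0.0817, 0.1865]
tcp_rot: [[0.767, 0.04, 0.641], [0.032, -0.999, 0.024], [0.641, 0.002, -0.767]]
force: [-0.3, -1.1, -2.5]
opening: 0.524
grasp_force: 30.0
```

{"api": "drive_tool", "payload": {"motion": [[[-10,-34,-12],[0.03,0,-0.036]],[[-5,-38,3],[0.045,0,-0.053]],[[-2,-38,4],[0.045,0,-0.053]],[[-1,-38,6],[0.045,0,-0.053]],[[1,-38,8],[0.045,0,-0.053]]]}}

```text
time_s: 6.75
position: [0.441, 0.1022, 0.1715]
tcp_rot: [[0.719, 0.358, 0.596], [0.275, -0.934, 0.228], [0.638, -0.0, -0.77]]
force: [1.0, -0.2, -2.6]
opening: 0.526
grasp_force: 30.0
```

{"api": "drive_tool", "payload": {"motion": [[[-1,-25,29],[0,0,0]],[[-1,-25,29],[0,0,0]],[[0,-12,15],[0,0,0]],[[0,0,0],[0,0,0]]]}}

```text
time_s: 7.15
position: [0.4595, 0.1719, 0.1179]
tcp_rot: [[0.72, 0.361, 0.593], [0.275, -0.933, 0.233], [0.637, -0.004, -0.771]]
force: [0.0, -0.4, -4.2]
opening: 0.524
grasp_force: 30.0
```

```bash
python3 - <<'E'
from h import *
s,T=Tst();np.save('w2.npy',T);print(s['position'],s['force'],s['opening'])
for n in('wrist','top','side'):cv2.imwrite(f'pics/{n}2.png',capture(n)[:,:,::-1])
w=cv2.imread('pics/wrist2.png');sd=cv2.imread('pics/side2.png')[220:400,180:400]
t=cv2.imread('pics/top2.png')[120:240,150:310]
sd=cv2.resize(sd,None,fx=1.8,fy=1.8,interpolation=2);t=cv2.resize(t,None,fx=2.4,fy=2.4,interpolation=2)
cv2.imwrite('pics/v2.png',np.vstack([cv2.resize(w[0:290],(384*2,290*768//640))[:, :],np.hstack([sd[:250],np.zeros((250,0,3),np.uint8),t[:250],np.zeros((250,768-sd.shape[1]-t.shape[1],3),np.uint8)]) if sd.shape[1]+t.shape[1]<=768 else np.hstack([sd[:250],t[:250]])[:,:768]]))
E
```

```text
[0.45951613 0.17188963 0.11789088] [ 0.01548126 -0.42624266 -4.20908768] 0.5242639157179494
```

View pics/v2.png

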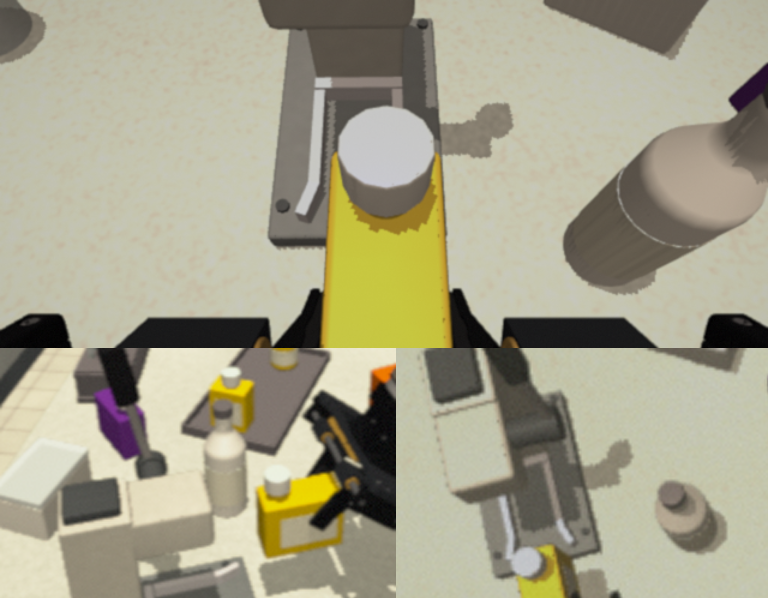

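The wrist picture shows the pack held level. The base corners are at view (270,242), (290,27) and (432,20), the back stop is on row 80, and the left rail bends at (316,182). I'll refine the press pose from these.

```bash
python3 - <<'E'
from h import *
T=np.load('w2.npy');W=lambda u,v:(u/1.2,v/1.2)
P=np.array((.6185,.2508));yaw=np.radians(21);A=np.array([[np.cos(yaw),np.sin(yaw)],[-np.sin(yaw),np.cos(yaw)]])
loc=lambda p:(A@(p[:2]-P)*1e3).round(1)
for n,uv,z,e in[('nearL',(269,239),.02,'-105,65'),('farL base',(290,27),.02,'110?,65'),('farR',(432,20),.02,'110,-65'),('Redge',(439,110),.02,'?,-65'),('stop L top',(316,80),.035,'17,?'),('stop R top',(403,80),.035,'17,?'),('kink Lin',(326,180),.035,'-70,26.5'),('railL in far',(332,92),.035,'?,26.5'),('railR in',(392,92),.035,'?,-26.5'),('headL',(262,26),.15,'-55,35'),('headR',(414,26),.15,'-55,-35')]:
    p=onz('wrist',W(*uv),z,T);print(n,p.round(4),loc(p),'expect',e)
a=lambda p:((p[0])/2.4+150,p[1]/2.4+120)
E
```

```text
nearL [0.4963 0.2761 0.02  ] [-105.    67.4] expect -105,65
farL base [0.6859 0.3521 0.02  ] [99.2 70.4] expect 110?,65
farR [0.7394 0.2362 0.02  ] [107.6 -56.9] expect 110,-65
Redge [0.6472 0.1988 0.02  ] [  8.2 -58.9] expect ?,-65
stop L top [0.6278 0.2971 0.035 ] [25.3 39.9] expect 17,?
stop R top [0.6526 0.2325 0.035 ] [ 25.3 -29.3] expect 17,?
kink Lin [0.5478 0.2524 0.035 ] [-65.4  26.9] expect -70,26.5
railL in far [0.6215 0.2804 0.035 ] [13.4 26.6] expect ?,26.5
railR in [0.6384 0.2364 0.035 ] [ 13.4 -20.5] expect ?,-26.5
headL [0.5588 0.2735 0.15  ] [-47.6  42.6] expect -55,35
headR [0.5846 0.206  0.15  ] [-47.7 -29.7] expect -55,-35
```

```bash
cat >> h.py <<'E'
P=(.620,.2552);PY=21.3
E
python3 - <<'E'
from h import *
a,Ra=tcp_for(on(P,PY,-.150,0,0)[:2],PY,.026)
plan([(a,Ra)],vmax=25)
E
```

```text
-> [0.469  0.1968 0.0715]
[[[-6.0,-7.0,16.0],[0.001,0.001,-0.003]],[[-5.0,-7.0,17.0],[0.0,0.002,-0.002]],[[-6.0,-8.0,16.0],[0.001,0.001,-0.003]]]
```

{"api": "drive_tool", "payload": {"motion": [[[-6,-7,16],[0.001,0.002,-0.003]],[[-6,-7,16],[0,0.002,-0.003]],[[-6,-7,16],[0,0,-0.002]],[[0,0,0],[0,0,0]],[[0,0,0],[0,0,0]]]}}

```text
time_s: 7.8
position: [0.4688, 0.1949, 0.0723]
tcp_rot: [[0.713, 0.362, 0.6], [0.277, -0.932, 0.232], [0.644, 0.001, -0.765]]
force: [-0.4, -0.3, -3.4]
opening: 0.523
grasp_force: 30.0
```

```bash
python3 - <<'E'
from h import *
s,T=Tst();np.save('w3.npy',T);print(s['position'],s['force'],s['time_s'])
im=capture('wrist')[:,:,::-1];cv2.imwrite('pics/w3.png',im);cv2.imwrite('pics/w3c.png',cv2.resize(im[0:250,170:430],None,fx=2.4,fy=2.4,interpolation=2))
plan([tcp_for(on(P,PY,-.150,0,0)[:2],PY,.026)],vmax=15)
E
```

```text
[0.46880937 0.1949208  0.07230227] [-0.42944479 -0.32409167 -3.35117613] 7.8
-> [0.4692 0.1964 0.0715]
[[[-0.1,-1.3,1.5],[0.002,-0.002,-0.001]]]
```

View pics/w3c.png

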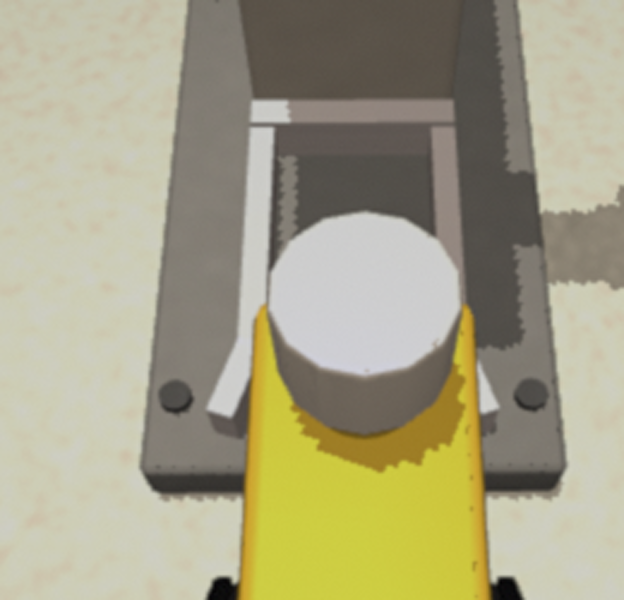

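```bash
python3 - <<'E'
from h import *
T=np.load('w3.npy')
y=np.radians(PY);A=np.array([[np.cos(y),np.sin(y)],[-np.sin(y),np.cos(y)]])
for n,uv,z in[('nearL -105,65',(142,466),.02),('nearR -105,-65',(565,464),.02),('railL in ?,26.5',(273,127),.035),('railR in',(432,127),.035),('flareL -93',(209,411),.035),('flareR',(497,409),.035),('capc',(365,294),.139)]:
    p=onz('wrist',(uv[0]/2.4+170,uv[1]/2.4),z,T);t=T[:3,:3].T@(p-T[:3,3])
    print(n,(A@(p[:2]-P)*1e3).round(1),'tool y',(t[1]*1e3).round(1))
E
```

```text
nearL -105,65 [-104.5   65.3] tool y -66.7
nearR -105,-65 [-103.8  -61.9] tool y 60.5
railL in ?,26.5 [13.2 29.2] tool y -30.8
railR in [ 13.2 -24.4] tool y 22.8
flareL -93 [-93.6  43.4] tool y -44.8
flareR [-93.  -39.8] tool y 38.4
capc [-125.3   -1.3] tool y 0.1
```

```bash
cat >> h.py <<'E'
P=(.6192,.2572);PY=21.6
E
python3 - <<'E'
from h import *
f=lambda px,b:tcp_for(on(P,PY,px,0,0)[:2],PY,b)
plan([f(-.145,.0235),(*f(-.065,.0225),20)],vmax=15)
E
```

```text
-> [0.4734 0.1995 0.0689]
[[[2.1,-2.6,6.7],[0.005,-0.002,-0.005]]]
-> [0.548  0.229  0.0683]
[[[12.0,-0.0,10.0],[0.0,0.0,0.0]],[[12.0,-0.0,11.0],[0.0,0.0,0.0]],[[12.0,-0.0,10.0],[0.0,0.0,0.0]],[[13.0,-0.0,11.0],[0.0,0.0,0.0]],[[12.0,-0.0,10.0],[0.0,0.0,0.0]]]
```

{"api": "drive_tool", "payload": {"motion": [[[2,-2.6,6.7],[0.005,-0.002,-0.005]],[[0,-0.5,0],[0,0,0]],[[12,0,10],[0,0,0]],[[12,0,10],[0,0,0]],[[0,0,0],[0,0,0]]]}}

```text
time_s: 8.35
position: [0.5052, 0.213, 0.0697]
tcp_rot: [[0.707, 0.37, 0.602], [0.283, -0.929, 0.238], [0.647, 0.002, -0.762]]
force: [0.3, 0.5, -3.1]
opening: 0.526
grasp_force: 30.0
```

```bash
python3 - <<'E'
from h import *
s,T=Tst();print(s['force'],s['moment'])
f=lambda px,b:tcp_for(on(P,PY,px,0,0)[:2],PY,b)
plan([(*f(-.065,.0225),16),(*f(-.033,.022),8)],vmax=15)
E
```

```text
[ 0.29163724  0.53656514 -3.14938755] [-0.36215383  0.8405705  -0.00616576]
-> [0.5478 0.2289 0.068 ]
[[[11.2,0.3,10.3],[0.0,-0.002,0.001]],[[11.2,0.3,10.2],[0.0,-0.002,0.001]],[[11.2,0.3,10.2],[0.0,-0.002,0.001]]]
-> [0.5776 0.2407 0.0674]
[[[4.8,-0.0,4.2],[0.0,-0.0,0.0]],[[4.9,-0.0,4.2],[0.0,-0.0,0.0]],[[4.8,-0.0,4.2],[0.0,-0.0,0.0]],[[4.9,-0.0,4.2],[0.0,-0.0,0.0]],[[4.8,-0.0,4.2],[0.0,-0.0,0.0]]]
```

{"api": "drive_tool", "payload": {"motion": [[[11.2,0.3,10.2],[0,-0.002,0.001]],[[11.2,0.3,10.2],[0,-0.002,0.001]],[[11.2,0.3,10.2],[0,-0.002,0.001]],[[0,0,0],[0,0,0]]]}}

```text
time_s: 8.75
position: [0.5463, 0.2286, 0.0671]
tcp_rot: [[0.714, 0.368, 0.596], [0.282, -0.93, 0.236], [0.641, -0.001, -0.768]]
force: [0.1, -0.3, -3.6]
opening: 0.526
grasp_force: 30.0
```

{"api": "drive_tool", "payload": {"motion": [[[4.8,0,4.2],[0,0,0]],[[4.8,0,4.2],[0,0,0]],[[4.8,0,4.2],[0,0,0]],[[0,0,0],[0,0,0]]]}}

```text
time_s: 9.15
position: [0.5623, 0.2354, 0.066]
tcp_rot: [[0.716, 0.368, 0.593], [0.282, -0.93, 0.236], [0.638, -0.001, -0.77]]
force: [0.5, -0.8, 0.2]
opening: 0.524
grasp_force: 30.0
```

```bash
python3 - <<'E'
from h import *
s,T=Tst();print(s['force'],s['moment'])
f=lambda px,b:tcp_for(on(P,PY,px,0,0)[:2],PY,b)
plan([(*f(-.033,.021),6)])
for n in('wrist','top','side'):cv2.imwrite(f'pics/{n}4.png',capture(n)[:,:,::-1])
E
```

```text
[ 0.45684073 -0.76726303  0.22751116] [-0.18989557  0.30254683 -0.01732382]
-> [0.5775 0.2407 0.0665]
[[[4.2,0.2,3.3],[-0.0,0.002,-0.0]],[[4.3,0.2,3.3],[-0.001,0.002,-0.001]],[[4.2,0.2,3.3],[0.0,0.002,0.0]]]
```

{"api": "drive_tool", "payload": {"motion": [[[4.3,0.2,3.3],[0,0.001,0]],[[4.3,0.2,3.3],[0,0.001,0]],[[2.3,0,1.8],[0,0.001,0]],[[0,0,0],[0,0,0]]]}}

```text
time_s: 9.7
position: [0.5754, 0.2399, 0.0658]
tcp_rot: [[0.715, 0.368, 0.595], [0.282, -0.93, 0.236], [0.64, -0.001, -0.769]]
force: [-1.0, 0.3, 0.1]
opening: 0.527
grasp_force: 30.0
```

{"api": "drive_tool", "payload": {"motion": [[[1.6,0,1.3],[0,0,0]],[[1.6,0,1.3],[0,0,0]],[[0,0,0],[0,0,0]]]}}

```text
time_s: 10.0
position: [0.5782, 0.2412, 0.0659]
tcp_rot: [[0.716, 0.367, 0.593], [0.282, -0.93, 0.236], [0.639, -0.002, -0.77]]
force: [-5.0, -2.9, 5.2]
opening: 0.528
grasp_force: 30.0
```

{"api": "drive_tool", "payload": {"motion": [[[1,0,0.8],[0,0,0]],[[0,0,0],[0,0,0]]]}}

```text
time_s: 10.2
position: [0.5782, 0.2412, 0.0659]
tcp_rot: [[0.717, 0.367, 0.592], [0.282, -0.93, 0.235], [0.637, -0.002, -0.771]]
force: [-8.4, -5.1, 8.5]
opening: 0.528
grasp_force: 30.0
```

```bash
python3 - <<'E'
from h import *
s,T=Tst();np.save('nest.npy',T);print(s['position'],s['force'],s['moment'])
ims=[cv2.resize(capture('wrist')[:,:,::-1],(440,275)),cv2.resize(capture('top')[110:230,150:300,::-1],None,fx=2.2,fy=2.2,interpolation=2),cv2.resize(capture('side')[260:400,190:390,::-1],None,fx=2.4,fy=2.4,interpolation=2)]
c=np.zeros((600,800,3),np.uint8)
c[:275,:440]=ims[0];c[:264,450:780]=ims[1];h,w=ims[2].shape[:2];c[280:280+h,:w]=ims[2][:320];cv2.imwrite('pics/v5.png',c[:600])
E
```

```text
[0.57821318 0.24124051 0.06591326] [-8.39383677 -5.14698817  8.53050535] [-0.58632925  0.44459089 -0.18985841]
```

View pics/v5.png

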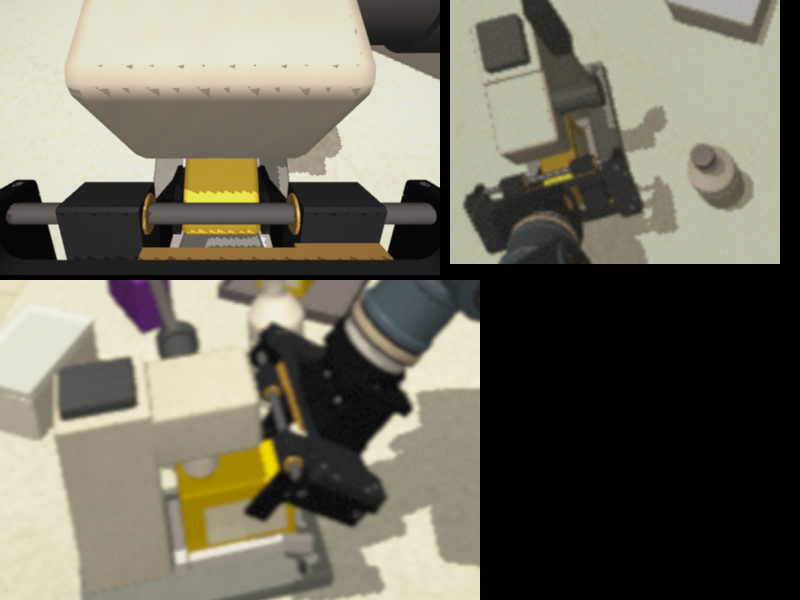

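The pack is under the head between the rails and against the stop, with about 10 N of contact, and the gripper body is clear of the head. I'll release it and back off.

{"api": "drive_tool", "payload": {"motion": [[[-0.5,0,-0.4],[0,0,0]],[[0,0,0],[0,0,0]],[[0,0,0],[0,0,0]],[[0,0,0],[0,0,0]],[[0,0,0],[0,0,0]]], "gripper": 1}}

```text
time_s: 10.85
position: [0.5802, 0.2418, 0.066]
tcp_rot: [[0.715, 0.368, 0.595], [0.282, -0.93, 0.236], [0.64, -0.001, -0.768]]
force: [0.2, 0.5, 0.5]
opening: 0.895
grasp_force: 0.0
```

{"api": "drive_tool", "payload": {"motion": [[[0,0,0],[0,0,0]],[[0,0,-15],[0,0,0]],[[0,0,-30],[0,0,0]],[[0,0,-30],[0,0,0]],[[0,0,-30],[0,0,0]]]}}

```text
time_s: 11.35
position: [0.5156, 0.2165, 0.1477]
tcp_rot: [[0.715, 0.367, 0.594], [0.282, -0.93, 0.236], [0.639, -0.001, -0.769]]
force: [0.6, 0.4, -0.2]
opening: 0.997
grasp_force: 0.0
```

{"api": "drive_tool", "payload": {"motion": [[[0,0,-30],[0,0,0]],[[0,0,0],[0,0,0]]]}}

```text
time_s: 11.55
position: [0.4968, 0.2094, 0.1724]
tcp_rot: [[0.713, 0.368, 0.596], [0.282, -0.93, 0.236], [0.641, -0.0, -0.767]]
force: [-0.8, 0.5, -0.1]
opening: 1.0
grasp_force: 0.0
```

```bash
python3 - <<'E'
from h import *
s,T=Tst();np.save('w6.npy',T);print(s['position'],s['force'],s['opening'],s['time_s'])
im=capture('wrist')[:,:,::-1];cv2.imwrite('pics/w6.png',im)
m,l,b=blobs(im[:,:,::-1].copy(),(18,120,40),(34,255,255),200)
for i,st,c in b:print(st.tolist())
y=np.radians(PY);A=np.array([[np.cos(y),np.sin(y)],[-np.sin(y),np.cos(y)]])
for r in range(40,400,15):
    x=np.where(m[r]>0)[0]
    if len(x)>5:print(r,x.min(),x.max(),[(A@(onz('wrist',(u,r),.1,T)[:2]-P)*1e3).round(1).tolist() for u in(x.min(),x.max()+1)])
sd=capture('side');cv2.imwrite('pics/s6.png',sd[:,:,::-1])
# lever from side/top dark mask
tp=capture('top');cv2.imwrite('pics/t6.png',tp[:,:,::-1])
gp=on(P,PY,.0243,-.080,.180+.1379);print('grip',gp,proj('side',gp),proj('top',gp))
for n,i in(('side',sd),('top',tp)):
    u,v=proj(n,gp).astype(int);w=i[v-35:v+35,u-35:u+35].max(2)<45
    k,l,st,c=cv2.connectedComponentsWithStats(w.astype(np.uint8))
    for j in range(1,k):
        if st[j,4]>60:print(n,st[j].tolist(),(c[j]+[u-35,v-35]).round(1))
E
```

```text
[0.49683139 0.20935684 0.17237432] [-0.78354982  0.47955251 -0.11092869] 0.9997785756852715 11.55
[293, 149, 58, 95, 5156]
[121, 280, 33, 61, 732]
[490, 281, 33, 60, 762]
[294, 353, 346, 26, 6129]
160 295 348 [[-34.7, 22.3], [-34.7, -21.7]]
175 295 349 [[-48.3, 21.9], [-48.2, -22.2]]
190 294 349 [[-61.4, 22.3], [-61.3, -21.8]]
205 294 350 [[-74.0, 21.9], [-74.0, -22.2]]
220 295 349 [[-86.2, 20.8], [-86.2, -21.0]]
235 298 346 [[-98.1, 18.2], [-98.0, -18.4]]
295 126 516 [[-141.7, 137.6], [-141.5, -136.4]]
310 123 521 [[-151.8, 137.5], [-151.5, -137.8]]
325 123 521 [[-161.5, 135.4], [-161.2, -135.7]]
340 131 515 [[-170.9, 128.1], [-170.7, -129.6]]
355 514 639 [[-179.9, -126.4], [-179.8, -209.5]]
370 295 628 [[-188.9, 17.8], [-188.7, -199.4]]
grip [0.67124353 0.19176331 0.3179    ] [244.92418991 233.53676422] [193.85117973 120.4446669 ]
side [26, 17, 21, 37, 472] [245.3 233. ]
top [30, 30, 15, 20, 122] [196.  124.4]
```

```bash
cat >> h.py <<'E'
def lev(th,back=0,r=.140):  # th deg lever angle
    a=np.radians(th-10);R=Rt(PY,70-th);g=on(P,PY,-r*np.sin(a),-.080,.180+r*np.cos(a))
    return g+(.019-back)*R[:,2],R
E
python3 - <<'E'
from h import *
s,T=Tst();p,R=lev(0,.11)
plan([((.49,.19,.33),Rt(PY,55)),(p,R)],vmax=40)
E
```

```text
-> [0.49   0.1896 0.3302]
[[[18.0,3.0,-27.0],[-0.0,0.053,-0.0]],[[19.0,3.0,-25.0],[-0.0,0.053,-0.001]],[[21.0,3.0,-25.0],[-0.0,0.052,0.0]],[[22.0,3.0,-23.0],[-0.0,0.053,-0.0]],[[23.0,3.0,-23.0],[-0.0,0.053,-0.0]]]
-> [0.5918 0.16   0.349 ]
[[[21.0,22.0,19.0],[-0.0,0.087,-0.0]],[[20.0,21.0,21.0],[0.0,0.088,-0.0]],[[17.0,22.0,23.0],[0.0,0.087,-0.0]]]
```

{"api": "drive_tool", "payload": {"motion": [[[18,3,-27],[0,0.053,0]],[[19,3,-25],[0,0.053,0]],[[21,3,-25],[0,0.053,0]],[[22,3,-23],[0,0.053,0]],[[23,3,-23],[0,0.053,0]]], "gripper": 0.65}}

```text
time_s: 12.2
position: [0.4902, 0.1897, 0.33]
tcp_rot: [[0.534, 0.368, 0.761], [0.209, -0.93, 0.303], [0.819, -0.002, -0.573]]
force: [-0.3, 0.5, 0.5]
opening: 0.681
grasp_force: 0.0
```

{"api": "drive_tool", "payload": {"motion": [[[21,22,19],[0,0.087,0]],[[20,21,21],[0,0.087,0]],[[17,22,23],[0,0.087,0]],[[0,0,0],[0,0,0]],[[0,0,0],[0,0,0]]]}}

```text
time_s: 12.7
position: [0.5884, 0.1615, 0.3446]
tcp_rot: [[0.333, 0.369, 0.868], [0.127, -0.93, 0.346], [0.934, -0.005, -0.357]]
force: [-0.7, 0.2, -0.8]
opening: 0.651
grasp_force: 0.0
```

```bash
python3 - <<'E'
from h import *
s,T=Tst();np.save('w7.npy',T);print(s['position'],np.round(s['joint_positions'],1))
im=capture('wrist');cv2.imwrite('pics/w7.png',im[:,:,::-1])
p,R=lev(0);plan([lev(0,.05),(p,R)],vmax=20)
g=p-.019*R[:,2];print('proj grip',proj('wrist',g,T),'pivot',proj('wrist',on(P,PY,0,-.08,.18),T))
w=(im[:200,240:400].max(2)<50).astype(np.uint8)
for r in range(0,300,20):
    x=np.where(im[r,200:440].max(1)<50)[0]+200
    if len(x):print(r,x.min(),x.max(),len(x))
E
```

```text
[0.58838069 0.16152064 0.34464664] [-10.   16.8 127.1 131.3  40.8 -61.4]
-> [0.6442 0.1815 0.3282]
[[[1.0,1.0,15.0],[-0.001,0.004,-0.001]],[[2.0,1.0,16.0],[-0.001,0.003,-0.001]],[[1.0,1.0,15.0],[-0.0,0.004,-0.001]],[[1.0,0.0,16.0],[-0.001,0.004,-0.0]]]
-> [0.6879 0.1988 0.3111]
[[[0.0,0.0,17.0],[-0.0,-0.0,-0.0]],[[0.0,0.0,16.0],[-0.0,-0.0,-0.0]],[[0.0,0.0,17.0],[-0.0,-0.0,-0.0]]]
proj grip [325.18741299 194.56247727] pivot [325.01859243 323.52921153]
160 309 341 33
180 309 340 32
200 310 339 30
220 309 339 31
240 272 392 33
260 240 402 54
280 202 439 94
```

{"api": "drive_tool", "payload": {"motion": [[[1,1,15],[-0.001,0.004,-0.001]],[[2,1,16],[-0.001,0.004,0]],[[1,1,15],[0,0.004,0]],[[1,0,16],[0,0.003,0]],[[0,0,17],[0,0,0]]]}}

```text
time_s: 13.25
position: [0.6602, 0.1882, 0.3239]
tcp_rot: [[0.316, 0.369, 0.874], [0.124, -0.93, 0.347], [0.941, -0.001, -0.339]]
force: [-1.0, 0.9, 0.4]
opening: 0.654
grasp_force: 0.0
```

{"api": "drive_tool", "payload": {"motion": [[[0,0,16],[0,0,0]],[[0,0,17],[0,0,0]],[[0,0,0],[0,0,0]],[[0,0,0],[0,0,0]]]}}

```text
time_s: 13.65
position: [0.6879, 0.1993, 0.3124]
tcp_rot: [[0.317, 0.369, 0.874], [0.124, -0.929, 0.347], [0.94, -0.002, -0.34]]
force: [0.4, 0.5, -0.5]
opening: 0.652
grasp_force: 0.0
```

```bash
python3 - <<'E'
from h import *
s,T=Tst();print(s['position'],s['force'],np.round(s['joint_positions'],1));plan([lev(0)],vmax=15)
E
```

```text
[0.68793083 0.19932899 0.3123995 ] [ 0.43251832  0.49883529 -0.4572452 ] [ -2.4  27.3 115.3 141.1  37.7 -66. ]
-> [0.6878 0.1983 0.3114]
[[[-1.1,0.9,-0.1],[-0.001,-0.002,-0.001]]]
```

Closing on the grip. I'll work out the lever arc at the same time.

{"api": "drive_tool", "payload": {"motion": [[[-1,1,0],[0,0,0]],[[0,0,0],[0,0,0]],[[0,0,0],[0,0,0]],[[0,0,0],[0,0,0]],[[0,0,0],[0,0,0]]], "gripper": 0}}

```text
time_s: 14.15
position: [0.6878, 0.1981, 0.3123]
tcp_rot: [[0.315, 0.37, 0.874], [0.124, -0.929, 0.348], [0.941, -0.001, -0.339]]
force: [-3.7, 10.6, 0.7]
opening: 0.283
grasp_force: 5.2
```

{"api": "drive_tool", "payload": {"motion": [[[0,0,0],[0,0,0]],[[0,0,0],[0,0,0]],[[0,0,0],[0,0,0]]]}}

```text
time_s: 14.45
position: [0.6877, 0.1985, 0.3123]
tcp_rot: [[0.315, 0.37, 0.874], [0.124, -0.929, 0.348], [0.941, -0.001, -0.339]]
force: [-2.8, 3.6, 1.3]
opening: 0.272
grasp_force: 30.0
```

```bash
python3 - <<'E'
from h import *
s,T=Tst();np.save('lev0.npy',T);print(s['position'],s['force'],s['opening'],s['grasp_force'])
plan([lev(t) for t in range(6,61,6)],vmax=19.9,wmax=.12)
E
```

```text
[0.68772646 0.19849446 0.31227715] [-2.78911043  3.63392448  1.32955996] 0.27201914602391036 29.999404563568532
-> [0.6736 0.1927 0.3113]
[[[-6.1,0.2,-14.0],[-0.002,-0.108,-0.0]]]
-> [0.6591 0.1869 0.3099]
[[[-8.1,-0.0,-13.4],[-0.0,-0.105,-0.0]]]
-> [0.6445 0.1811 0.307 ]
[[[-10.8,-0.0,-11.8],[-0.0,-0.105,-0.0]]]
-> [0.6299 0.1754 0.3026]
[[[-13.1,-0.0,-9.7],[-0.0,-0.105,-0.0]]]
-> [0.6155 0.1697 0.297 ]
[[[-14.8,-0.0,-7.2],[-0.0,-0.104,-0.0]]]
-> [0.6015 0.1641 0.2901]
[[[-16.0,-0.0,-4.4],[-0.0,-0.105,-0.0]]]
-> [0.588  0.1588 0.2819]
[[[-16.6,-0.0,-1.4],[-0.0,-0.105,-0.0]]]
-> [0.5752 0.1537 0.2727]
[[[-16.5,-0.0,1.7],[-0.0,-0.104,-0.0]]]
-> [0.5631 0.1489 0.2625]
[[[-15.9,-0.0,4.6],[-0.0,-0.105,-0.0]]]
-> [0.552  0.1446 0.2513]
[[[-14.5,-0.0,7.5],[-0.0,-0.105,-0.0]]]
```

The tool has to tilt with the lever, the opposite way to my arc. I'll open, re-tilt about the grip to 30 degrees, and re-grip so the pads barely slip.

```bash
cat >> h.py <<'E'
def lev2(th,r=.142,t0=30,k=1/3):
    a=np.radians(th-10);R=Rt(PY,t0+k*th);g=on(P,PY,-r*np.sin(a),-.080,.180+r*np.cos(a))
    return g+.019*R[:,2],R
def lev3(t):  # grasp point fixed, tilt t
    R=Rt(PY,t);return lev2(0)[0]+.019*(R[:,2]-Rt(PY,30)[:,2]),R
E
python3 - <<'E'
from h import *
q=plan([lev3(t) for t in(62,54,46,38,30)],vmax=19.9,wmax=.145)
print('arc')
q=plan([lev2(t) for t in range(6,61,6)],vmax=19.9,start=q)
E
```

```text
-> [0.6872 0.1981 0.3109]
[[[-1.5,0.2,-0.2],[-0.002,-0.143,-0.0]]]
-> [0.6859 0.1975 0.3087]
[[[-2.6,-0.0,-0.2],[-0.0,-0.14,-0.0]]]
-> [0.6843 0.1969 0.3066]
[[[-2.7,-0.0,-0.1],[-0.0,-0.14,-0.0]]]
-> [0.6825 0.1962 0.3049]
[[[-2.6,-0.0,-0.2],[-0.0,-0.139,-0.0]]]
-> [0.6804 0.1954 0.3034]
[[[-2.7,-0.0,-0.2],[-0.0,-0.14,-0.0]]]
arc
-> [0.6672 0.1902 0.3056]
[[[-11.2,-0.0,-9.0],[-0.0,0.035,-0.0]]]
-> [0.6539 0.1849 0.3062]
[[[-11.8,-0.0,-8.1],[-0.0,0.035,-0.0]]]
-> [0.6407 0.1797 0.3053]
[[[-12.3,-0.0,-7.2],[-0.0,0.035,-0.0]]]
-> [0.6276 0.1745 0.3028]
[[[-12.8,-0.0,-6.3],[-0.0,0.035,-0.0]]]
-> [0.6149 0.1695 0.2989]
[[[-13.2,-0.0,-5.3],[-0.0,0.035,-0.0]]]
-> [0.6026 0.1646 0.2935]
[[[-13.6,-0.0,-4.4],[-0.0,0.035,-0.0]]]
-> [0.591  0.16   0.2867]
[[[-13.8,0.0,-3.3],[-0.0,0.035,-0.0]]]
-> [0.5801 0.1557 0.2787]
[[[-14.0,0.0,-2.4],[-0.0,0.034,-0.0]]]
-> [0.57   0.1517 0.2694]
[[[-14.2,0.0,-1.3],[-0.0,0.035,-0.0]]]
-> [0.561  0.1481 0.2591]
[[[-14.2,0.0,-0.3],[-0.0,0.035,-0.0]]]
```

{"api": "drive_tool", "payload": {"motion": [[[0,0,0],[0,0,0]],[[0,0,0],[0,0,0]],[[-1.5,0.2,0],[-0.002,-0.143,0]],[[-2.6,0,-0.2],[0,-0.14,0]],[[-2.7,0,-0.2],[0,-0.14,0]]], "gripper": 0.65}}

```text
time_s: 14.95
position: [0.682, 0.2115, 0.3044]
tcp_rot: [[0.508, 0.405, 0.76], [0.193, -0.914, 0.358], [0.839, -0.036, -0.542]]
force: [-0.2, 0.6, -0.5]
opening: 0.611
grasp_force: 0.0
```

{"api": "drive_tool", "payload": {"motion": [[[-2.6,0,-0.2],[0,-0.14,0]],[[-2.7,0,-0.2],[0,-0.14,0]],[[0,0,0],[0,0,0]],[[0,0,0],[0,0,0]]]}}

```text
time_s: 15.35
position: [0.682, 0.215, 0.3032]
tcp_rot: [[0.574, 0.419, 0.703], [0.223, -0.907, 0.358], [0.787, -0.049, -0.614]]
force: [2.2, -13.1, 3.0]
opening: 0.649
grasp_force: 6.2
```

```bash
python3 - <<'E'
from h import *
s,T=Tst();print(s['position'],s['force'],s['opening'],np.round(s['joint_positions'],1));plan([lev2(0)],vmax=15)
E
```

```text
[0.68199939 0.21502898 0.30322774] [  2.15580713 -13.1339872    3.03631647] 0.6487533740023333 [ -0.7  22.3 104.9  79.5  21.8  -3. ]
-> [0.6803 0.1954 0.3034]
[[[-1.7,5.7,-2.7],[-0.025,-0.128,0.003]],[[-2.1,5.8,-2.4],[-0.024,-0.127,0.004]],[[-2.3,5.8,-2.0],[-0.025,-0.128,0.003]]]
```

{"api": "drive_tool", "payload": {"motion": [[[-0.5,5,-1],[-0.01,0,0]],[[-0.5,5,-1],[-0.01,-0.04,0]],[[-0.5,4,-1],[-0.01,-0.04,0]],[[-0.8,2,-1],[-0.01,-0.05,0]],[[-1,1,-1],[-0.01,-0.05,0]]]}}

```text
time_s: 15.85
position: [0.6793, 0.2037, 0.3011]
tcp_rot: [[0.695, 0.398, 0.598], [0.284, -0.917, 0.281], [0.66, -0.025, -0.751]]
force: [-0.2, -0.1, 0.4]
opening: 0.647
grasp_force: 0.0
```

{"api": "drive_tool", "payload": {"motion": [[[-1,0,-1],[-0.01,-0.05,0]],[[-1,0,-1],[-0.01,-0.05,0]],[[-1,0,0],[0,-0.05,0]],[[0,0,0],[0,0,0]]]}}

```text
time_s: 16.25
position: [0.6774, 0.2034, 0.3022]
tcp_rot: [[0.774, 0.389, 0.499], [0.322, -0.921, 0.219], [0.545, -0.009, -0.839]]
force: [0.3, 0.2, -1.3]
opening: 0.65
grasp_force: 0.0
```

```bash
python3 - <<'E'
from h import *
s,T=Tst();print(s['position'],s['force'],s['opening'],np.round(s['joint_positions'],1));plan([lev2(0)],vmax=5,wmax=.05)
E
```

```text
[0.67736982 0.20335482 0.30217136] [ 0.25259562  0.22690373 -1.27071434] 0.6496292990006347 [ 2.8 21.8 91.9 19.  36.6 57.7]
-> [0.6804 0.1954 0.3034]
[[[0.2,4.3,-0.6],[-0.01,-0.026,0.007]],[[0.3,4.2,-0.6],[-0.009,-0.026,0.008]]]
```

{"api": "drive_tool", "payload": {"motion": [[[0.3,4.2,-0.6],[-0.01,-0.026,0.008]],[[0.3,4.2,-0.6],[-0.01,-0.026,0.008]],[[0,0,0],[0,0,0]],[[0,0,0],[0,0,0]]]}}

```text
time_s: 16.65
position: [0.6786, 0.1954, 0.3017]
tcp_rot: [[0.807, 0.367, 0.463], [0.317, -0.93, 0.184], [0.498, -0.002, -0.867]]
force: [0.2, 0.7, -0.4]
opening: 0.647
grasp_force: 0.0
```

```bash
python3 - <<'E'
from h import *
s,T=Tst();print(s['position'],s['force'],s['opening'],np.round(s['joint_positions'],1));plan([lev2(0)],vmax=5,wmax=.05)
print('arc');q=plan([lev2(t,k=0) for t in range(0,61,6)],vmax=19.9)
E
```

```text
[0.67855356 0.19535238 0.30168623] [ 0.20248895  0.67621441 -0.39900184] 0.6469057422334932 [ 3.  22.3 89.6 14.2 40.5 62.9]
-> [0.6804 0.1954 0.3034]
[[[2.4,0.6,-0.6],[-0.001,0.002,-0.002]]]
arc
-> [0.6804 0.1954 0.3034]
[[[2.4,0.6,-0.6],[-0.001,0.002,-0.002]]]
-> [0.6667 0.19   0.3052]
[[[-11.9,0.0,-9.0],[0.0,0.0,0.0]]]
-> [0.6528 0.1845 0.3054]
[[[-12.8,0.0,-7.6],[0.0,0.0,0.0]]]
-> [0.6391 0.1791 0.3042]
[[[-13.4,0.0,-6.3],[0.0,0.0,0.0]]]
-> [0.6255 0.1737 0.3013]
[[[-14.1,0.0,-4.8],[0.0,0.0,0.0]]]
-> [0.6123 0.1685 0.297 ]
[[[-14.5,0.0,-3.4],[0.0,0.0,0.0]]]
-> [0.5996 0.1634 0.2912]
[[[-14.7,0.0,-1.8],[0.0,0.0,0.0]]]
-> [0.5875 0.1587 0.2839]
[[[-14.9,0.0,-0.2],[0.0,0.0,0.0]]]
-> [0.5762 0.1542 0.2754]
[[[-14.8,0.0,1.3],[0.0,0.0,0.0]]]
-> [0.5657 0.15   0.2657]
[[[-14.6,0.0,2.8],[0.0,0.0,0.0]]]
-> [0.5563 0.1463 0.2548]
[[[-14.2,0.0,4.4],[0.0,0.0,0.0]]]
```

{"api": "drive_tool", "payload": {"motion": [[[2,0.5,-0.5],[0,0,0]],[[0,0,0],[0,0,0]],[[0,0,0],[0,0,0]],[[0,0,0],[0,0,0]],[[0,0,0],[0,0,0]]], "gripper": 0}}

```text
time_s: 17.15
position: [0.6804, 0.1955, 0.3037]
tcp_rot: [[0.807, 0.367, 0.463], [0.318, -0.93, 0.183], [0.498, -0.001, -0.867]]
force: [0.2, -0.6, 0.3]
opening: 0.286
grasp_force: 0.0
```

{"api": "drive_tool", "payload": {"motion": [[[0,0,0],[0,0,0]],[[0,0,0],[0,0,0]],[[-6,0,-4.5],[0,0,0]],[[-6,0,-4.5],[0,0,0]],[[0,0,0],[0,0,0]]]}}

```text
time_s: 17.65
position: [0.6671, 0.1904, 0.3054]
tcp_rot: [[0.806, 0.366, 0.465], [0.317, -0.931, 0.184], [0.5, -0.001, -0.866]]
force: [4.8, 3.7, -4.6]
opening: 0.271
grasp_force: 30.0
```

{"api": "drive_tool", "payload": {"motion": [[[-6,0,-4],[0,0,0]],[[-6.8,0,-3.6],[0,0,0]],[[-13.4,0,-6.3],[0,0,0]],[[0,0,0],[0,0,0]]]}}

```text
time_s: 18.05
position: [0.6395, 0.1794, 0.3045]
tcp_rot: [[0.806, 0.366, 0.465], [0.316, -0.931, 0.184], [0.5, -0.001, -0.866]]
force: [4.8, 3.6, -3.5]
opening: 0.273
grasp_force: 30.0
```

```bash
python3 - <<'E'
from h import *
s,T=Tst();print(s['position'],s['force'],s['moment'],s['opening'],np.round(s['joint_positions'],1))
g=T[:3,3]-.019*T[:3,2];y=np.radians(PY);d=g[:2]-P;x=d@[np.cos(y),np.sin(y)];print('grip rel pivot',x,d@[-np.sin(y),np.cos(y)],g[2]-.18,np.hypot(x,g[2]-.18),10-np.degrees(np.arctan2(x,g[2]-.18)))
plan([lev2(t,k=0) for t in range(24,61,6)],vmax=19.9)
E
```

```text
[0.63945326 0.17940762 0.30451548] [ 4.80317612  3.56887445 -3.54407888] [ 0.16565682 -0.16158559  0.16374278] 0.2727953005662171 [ 1.4 18.6 95.2 16.  38.8 59.9]
grip rel pivot -0.019312507617252034 -0.07977769880813254 0.14096636566469212 0.14228313040968035 17.801004387942704
-> [0.6256 0.1736 0.3014]
[[[-14.6,0.3,-4.8],[0.0,-0.0,-0.003]]]
-> [0.6123 0.1685 0.297 ]
[[[-14.5,-0.1,-3.3],[0.0,-0.0,0.0]]]
-> [0.5996 0.1634 0.2911]
[[[-14.8,0.0,-1.8],[0.0,-0.0,0.0]]]
-> [0.5875 0.1587 0.284 ]
[[[-14.8,0.0,-0.3],[0.0,-0.0,0.0]]]
-> [0.5762 0.1542 0.2754]
[[[-14.8,0.0,1.3],[0.0,-0.0,0.0]]]
-> [0.5658 0.15   0.2657]
[[[-14.6,0.0,2.8],[0.0,-0.0,0.0]]]
-> [0.5564 0.1463 0.2548]
[[[-14.2,0.0,4.4],[0.0,-0.0,0.0]]]
```

Tracking the arc well, so I'll continue to 54°.

{"api": "drive_tool", "payload": {"motion": [[[-14.6,0.2,-4.8],[0,0,0]],[[-14.5,0,-3.3],[0,0,0]],[[-14.8,0,-1.8],[0,0,0]],[[0,0,0],[0,0,0]]]}}

```text
time_s: 18.45
position: [0.6006, 0.164, 0.2928]
tcp_rot: [[0.804, 0.365, 0.468], [0.315, -0.931, 0.185], [0.504, -0.001, -0.864]]
force: [5.5, 6.7, -1.2]
opening: 0.275
grasp_force: 30.0
```

{"api": "drive_tool", "payload": {"motion": [[[-14.8,0,-0.3],[0,0,0]],[[-14.8,0,1.3],[0,0,0]],[[-14.6,0,2.8],[0,0,0]],[[0,0,0],[0,0,0]]]}}

```text
time_s: 18.85
position: [0.5678, 0.151, 0.2697]
tcp_rot: [[0.803, 0.365, 0.472], [0.315, -0.931, 0.185], [0.507, -0.0, -0.862]]
force: [-0.1, 6.7, 8.1]
opening: 0.274
grasp_force: 30.0
```

```bash
python3 - <<'E'
from h import *
s,T=Tst();print(s['position'],s['force'],s['moment'],s['opening'],np.round(s['joint_positions'],1))
g=T[:3,3]-.019*T[:3,2];y=np.radians(PY);d=g[:2]-P;x=d@[np.cos(y),np.sin(y)];print('grip rel pivot',x,d@[-np.sin(y),np.cos(y)],g[2]-.18,np.hypot(x,g[2]-.18),10-np.degrees(np.arctan2(x,g[2]-.18)))
plan([lev2(t,k=0) for t in (57,60,61.5)],vmax=19.9)
E
```

```text
[0.56775684 0.15101548 0.26973785] [-0.14250507  6.74960472  8.12050975] [ 1.14126852 -0.46127065  0.60283716] 0.27439083340192544 [ -2.2  15.1 107.9  23.4  30.8  48.9]
grip rel pivot -0.09655036507563332 -0.07976023308229332 0.10611621004053423 0.14346645262780025 52.29764972386927
-> [0.561  0.1481 0.2604]
[[[-11.1,0.2,4.3],[0.002,-0.008,-0.003]]]
-> [0.5563 0.1463 0.2548]
[[[-7.1,0.0,2.4],[-0.0,0.0,0.0]]]
-> [0.5541 0.1454 0.2519]
[[[-3.5,0.0,1.3],[-0.0,0.0,0.0]]]
```

{"api": "drive_tool", "payload": {"motion": [[[-8,0,3],[0,0,0]],[[-7,0,2.5],[0,0,0]],[[0,0,0],[0,0,0]]]}}

```text
time_s: 19.15
position: [0.558, 0.1471, 0.2584]
tcp_rot: [[0.802, 0.366, 0.472], [0.316, -0.931, 0.185], [0.507, 0.001, -0.862]]
force: [-6.7, 3.3, 16.1]
opening: 0.273
grasp_force: 30.0
```

{"api": "drive_tool", "payload": {"motion": [[[-3.5,0,1.3],[0,0,0]],[[0,0,0],[0,0,0]],[[0,0,0],[0,0,0]]]}}

```text
time_s: 19.45
position: [0.5559, 0.1463, 0.2558]
tcp_rot: [[0.802, 0.366, 0.472], [0.316, -0.93, 0.185], [0.507, 0.001, -0.862]]
force: [-7.4, 2.7, 18.2]
opening: 0.272
grasp_force: 30.0
```

```bash
cat > a.py <<'E'
from h import *
s,T=Tst();print(s['time_s'],s['position'],s['force'],s['moment'],s['opening'],np.round(s['joint_positions'],1))
g=T[:3,3]-.019*T[:3,2];y=np.radians(PY);d=g[:2]-P;x=d@[np.cos(y),np.sin(y)];print('grip rel pivot',x,d@[-np.sin(y),np.cos(y)],g[2]-.18,np.hypot(x,g[2]-.18),10-np.degrees(np.arctan2(x,g[2]-.18)))
E
python3 a.py
```

```text
19.45 [0.55587289 0.14628076 0.25577701] [-7.38896919  2.74613184 18.18691992] [ 1.06828902 -0.40387461  0.56336237] 0.27227909008500245 [ -3.   15.4 110.5  26.1  28.4  45.3]
grip rel pivot -0.1093443293143735 -0.07978237621338345 0.0921544277926799 0.14299867452185147 59.8761087535145
```

{"api": "drive_tool", "payload": {"motion": [[[-3.5,0,1.5],[0,0,0]],[[0,0,0],[0,0,0]],[[0,0,0],[0,0,0]]]}}

```text
time_s: 19.75
position: [0.5533, 0.1453, 0.2525]
tcp_rot: [[0.802, 0.366, 0.471], [0.316, -0.93, 0.185], [0.506, 0.001, -0.862]]
force: [-9.3, 1.6, 19.4]
opening: 0.269
grasp_force: 30.0
```

```bash
python3 a.py; python3 - <<'E'
from h import *
sd=capture('side')[:,:,::-1];cv2.imwrite('pics/s8.png',sd)
cv2.imwrite('pics/s8c.png',cv2.resize(sd[250:400,190:390],None,fx=3.5,fy=3.5,interpolation=2))
E
```

```text
19.75 [0.55334947 0.14530644 0.25247842] [-9.26995707  1.59959026 19.37640275] [ 0.91289107 -0.27755033  0.47542289] 0.26934214737208906 [ -3.1  15.5 111.   26.6  27.9  44.5]
grip rel pivot -0.1120356376636626 -0.07976063532277237 0.08886382262260267 0.1429991715983169 61.57944202037273
```

View pics/s8c.png

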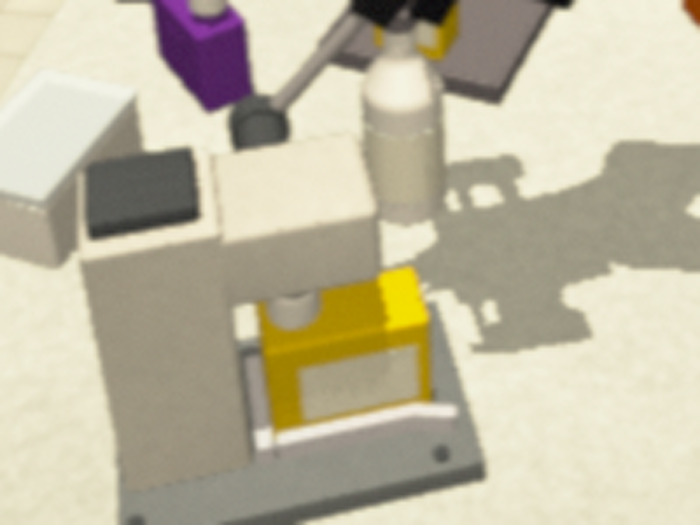

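```bash
python3 - <<'E'
from h import *
for t in(54,57,60.16):
    a=np.radians(t-10);print(t,[proj('side',on(P,PY,-r*np.sin(a),-.08,.18+r*np.cos(a))).round(1).tolist() for r in(0,.04,.06,.08)])
im=cv2.imread('pics/s8.png').astype(int)
for v in range(262,280,3):print(v,[(u,im[v,u].sum()) for u in range(264,298,2)])
E
```

```text
54 [[263.2, 285.7], [275.0, 273.0], [281.0, 266.5], [287.1, 260.0]]
57 [[263.2, 285.7], [275.8, 273.4], [282.1, 267.2], [288.5, 260.9]]
60.16 [[263.2, 285.7], [276.5, 273.9], [283.2, 267.9], [290.0, 261.9]]
262 [(264, np.int64(691)), (266, np.int64(686)), (268, np.int64(690)), (270, np.int64(688)), (272, np.int64(690)), (274, np.int64(690)), (276, np.int64(688)), (278, np.int64(685)), (280, np.int64(581)), (282, np.int64(414)), (284, np.int64(450)), (286, np.int64(400)), (288, np.int64(320)), (290, np.int64(344)), (292, np.int64(381)), (294, np.int64(380)), (296, np.int64(370))]
265 [(264, np.int64(685)), (266, np.int64(688)), (268, np.int64(689)), (270, np.int64(692)), (272, np.int64(685)), (274, np.int64(680)), (276, np.int64(683)), (278, np.int64(619)), (280, np.int64(477)), (282, np.int64(443)), (284, np.int64(366)), (286, np.int64(274)), (288, np.int64(261)), (290, np.int64(285)), (292, np.int64(335)), (294, np.int64(370)), (296, np.int64(369))]
268 [(264, np.int64(686)), (266, np.int64(681)), (268, np.int64(692)), (270, np.int64(689)), (272, np.int64(686)), (274, np.int64(675))
[... 680 characters left out ...]
.int64(683)), (270, np.int64(623)), (272, np.int64(483)), (274, np.int64(434)), (276, np.int64(366)), (278, np.int64(510)), (280, np.int64(677)), (282, np.int64(688)), (284, np.int64(690)), (286, np.int64(687)), (288, np.int64(686)), (290, np.int64(689)), (292, np.int64(653)), (294, np.int64(621)), (296, np.int64(655))]
277 [(264, np.int64(379)), (266, np.int64(413)), (268, np.int64(483)), (270, np.int64(461)), (272, np.int64(410)), (274, np.int64(367)), (276, np.int64(604)), (278, np.int64(690)), (280, np.int64(693)), (282, np.int64(693)), (284, np.int64(694)), (286, np.int64(688)), (288, np.int64(684)), (290, np.int64(690)), (292, np.int64(638)), (294, np.int64(554)), (296, np.int64(656))]
```

{"api": "drive_tool", "payload": {"motion": [[[-2,0,1],[0,0,0]],[[0,0,0],[0,0,0]]]}}

```text
time_s: 20.0
position: [0.5518, 0.1447, 0.2503]
tcp_rot: [[0.803, 0.367, 0.471], [0.317, -0.93, 0.184], [0.506, 0.001, -0.863]]
force: [-9.1, 0.3, 19.8]
opening: 0.273
grasp_force: 30.0
```

```bash
python3 a.py; python3 - <<'E'
from h import *
im={n:capture(n)[:,:,::-1].copy() for n in('wrist','top','side')}
for n in im:cv2.imwrite(f'pics/{n}9.png',im[n])
u,v=proj('side',on(P,PY,-.08,-.08,.24)).astype(int);print(u,v)
a=cv2.resize(im['side'][v-50:v+50,u-66:u+67],None,fx=3,fy=3,interpolation=2)
u,v=proj('top',on(P,PY,-.08,-.08,.24)).astype(int);print(u,v)
b=cv2.resize(im['top'][v-50:v+50,u-66:u+67],None,fx=3,fy=3,interpolation=2)
w=cv2.resize(im['wrist'],(480,300))
c=np.zeros((600,800,3),np.uint8);c[:300,:399]=a;c[:300,400:799]=b;c[300:,:480]=w;cv2.imwrite('pics/v9.png',c)
E
```

```text
20.0 [0.55178785 0.14469879 0.25033717] [-9.13516451  0.25454094 19.84136068] [ 0.83341152 -0.19814686  0.44590241] 0.27320802472420846 [ -3.2  15.6 111.4  27.   27.6  44. ]
grip rel pivot -0.11369798723763916 -0.07975064126157867 0.08673037334893707 0.14300136350096937 62.66311846118857
298 257
214 173
```

View pics/v9.png

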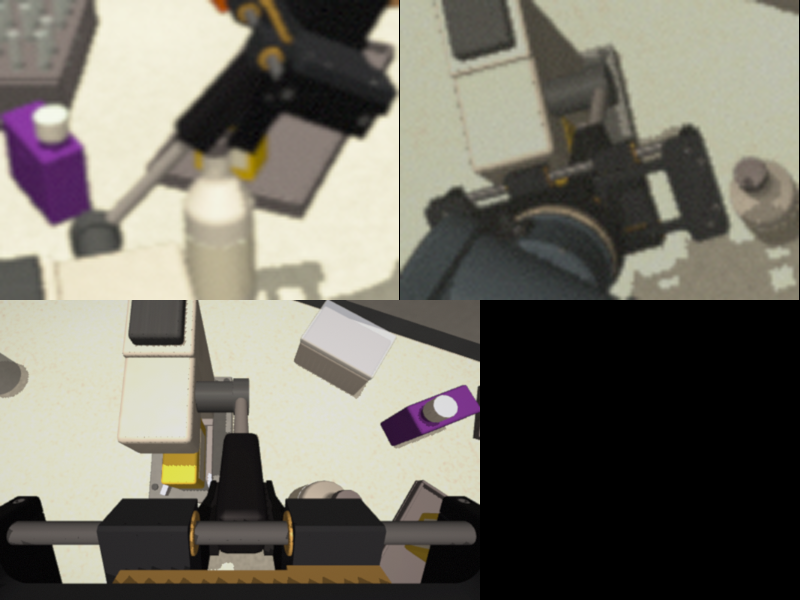

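The side view shows the lever at only about 55°: the bar has slipped in the pads and its end touches the palm. I'll ride it back home, release, and push it with shut fingertips from behind instead.

```bash
python3 - <<'E'
from h import *
q=plan([lev2(t,r=.143,k=0) for t in (54,46,38,30,22,14,6)],vmax=24)
R=q[1];y=np.radians(PY);plan([(q[0]-.09*R[:,2]+[0,0,.02],R,30)],start=q)
E
```

```text
-> [0.5646 0.1497 0.2665]
[[[20.0,0.0,-7.0],[0.002,-0.006,-0.001]]]
-> [0.5793 0.1556 0.2791]
[[[20.0,0.0,-3.0],[-0.0,-0.0,0.0]]]
-> [0.5949 0.1618 0.29  ]
[[[20.0,0.0,-1.0],[-0.0,-0.0,0.0]]]
-> [0.6119 0.1685 0.2983]
[[[20.0,0.0,2.0],[-0.0,-0.0,0.0]]]
-> [0.6296 0.1755 0.3035]
[[[19.0,0.0,5.0],[-0.0,-0.0,0.0]]]
-> [0.6486 0.183  0.306 ]
[[[19.0,0.0,8.0],[-0.0,-0.0,0.0]]]
-> [0.6669 0.1903 0.3059]
[[[17.0,0.0,10.0],[-0.0,-0.0,0.0]]]
-> [0.6252 0.1737 0.4035]
[[[3.0,-0.0,-27.0],[0.0,0.0,0.0]],[[2.0,-0.0,-27.0],[0.0,0.0,0.0]],[[3.0,-0.0,-26.0],[0.0,0.0,0.0]],[[2.0,-0.0,-27.0],[0.0,0.0,0.0]]]
```

{"api": "drive_tool", "payload": {"motion": [[[20,0,-7],[0,0,0]],[[20,0,-3],[0,0,0]],[[20,0,-1],[0,0,0]],[[20,0,2],[0,0,0]],[[19,0,5],[0,0,0]]]}}

```text
time_s: 20.65
position: [0.6273, 0.1747, 0.2989]
tcp_rot: [[0.808, 0.368, 0.461], [0.319, -0.93, 0.183], [0.496, -0.001, -0.868]]
force: [-1.8, -1.4, -0.8]
opening: 0.273
grasp_force: 30.0
```

{"api": "drive_tool", "payload": {"motion": [[[12,0,5],[0,0,0]],[[0,0,0],[0,0,0]]]}}

```text
time_s: 20.85
position: [0.6417, 0.1803, 0.3013]
tcp_rot: [[0.805, 0.367, 0.465], [0.318, -0.93, 0.185], [0.5, -0.001, -0.866]]
force: [1.2, 2.3, 1.2]
opening: 0.27
grasp_force: 30.0
```

{"api": "drive_tool", "payload": {"motion": [[[0,0,0],[0,0,0]],[[0,0,0],[0,0,0]],[[0,0,0],[0,0,0]],[[0,0,-10],[0,0,0]],[[0,0,-25],[0,0,0]]], "gripper": 0.65}}

```text
time_s: 21.35
position: [0.6227, 0.1726, 0.3289]
tcp_rot: [[0.809, 0.367, 0.459], [0.318, -0.93, 0.183], [0.494, -0.002, -0.869]]
force: [0.5, -0.4, 0.4]
opening: 0.614
grasp_force: 0.0
```

{"api": "drive_tool", "payload": {"motion": [[[0,0,-30],[0,0,0]],[[5,0,-30],[0,0,0]],[[0,0,-10],[0,0,0]],[[0,0,0],[0,0,0]]]}}

```text
time_s: 21.75
position: [0.5957, 0.1614, 0.3962]
tcp_rot: [[0.805, 0.366, 0.467], [0.318, -0.93, 0.183], [0.501, 0.001, -0.865]]
force: [0.7, -0.5, 0.2]
opening: 0.652
grasp_force: 0.0
```

```bash
cat >> h.py <<'E'
def push(th,back=0,r=.150,tilt=5):
    """shut fingertips behind the bar: tip-side contact, 14 mm half bar + 11 mm half finger + back"""
    a=np.radians(th-10);R=Rt(PY,tilt);n=np.array([np.cos(a),np.sin(a)])
    x,z=-r*np.sin(a)+n[0]*(.014+back),.180+r*np.cos(a)+n[1]*(.014+back)
    return on(P,PY,x,-.080,z),R
E
python3 a.py; python3 - <<'E'
from h import *
s,T=Tst();sd=capture('side')
gp=on(P,PY,.0243,-.080,.180+.1379);u,v=proj('side',gp).astype(int);w=(sd[v-35:v+35,u-35:u+35].max(2)<45).astype(np.uint8)
k,l,st,c=cv2.connectedComponentsWithStats(w)
for j in range(1,k):
    if st[j,4]>60:print(st[j].tolist(),(c[j]+[u-35,v-35]).round(1))
E
```

```text
21.75 [0.59565157 0.16141291 0.3961842 ] [ 0.71197246 -0.45369423  0.15521992] [-0.21668336  0.43072468  0.0405879 ] 0.651546332767277 [-0.7  9.1 93.1 14.2 50.4 61.4]
grip rel pivot -0.06668337282180842 -0.08035740431076728 0.23262301923795647 0.24199202732791625 25.995401536568757
[26, 17, 21, 37, 471] [245.3 233. ]
```

```bash
python3 - <<'E'
from h import *
kw=dict(r=.155,tilt=0)
p,R=push(0,.022,**kw);print(p)
q=plan([(on(P,PY,0,-.08,.415),Rt(PY,10)),(on(P,PY,.072,-.08,.40),R),(p,R)],vmax=30,wmax=.13)
print('arc');q=plan([push(t,.012,**kw) for t in range(0,61,7)],start=q,vmax=24)
E
```

```text
[0.70663877 0.20577727 0.32639387]
-> [0.6491 0.1828 0.4147]
[[[20.0,-0.0,4.0],[0.0,-0.116,-0.001]],[[20.0,-0.0,1.0],[0.0,-0.116,-0.0]],[[21.0,-0.0,-1.0],[0.0,-0.116,-0.001]]]
-> [0.7154 0.209  0.3998]
[[[23.0,-0.0,9.0],[0.0,-0.058,0.0]],[[23.0,-0.0,8.0],[0.0,-0.058,0.0]],[[23.0,-0.0,6.0],[0.0,-0.058,0.0]]]
-> [0.7071 0.2057 0.3268]
[[[-3.0,-0.0,24.0],[0.0,-0.0,0.0]],[[-3.0,-0.0,25.0],[0.0,-0.0,0.0]],[[-3.0,-0.0,24.0],[0.0,-0.0,0.0]]]
arc
-> [0.6978 0.202  0.3278]
[[[-10.0,-0.0,-1.0],[0.0,-0.0,0.0]]]
-> [0.6801 0.195  0.3338]
[[[-19.0,-0.0,-6.0],[0.0,-0.0,0.0]]]
-> [0.6624 0.188  0.3368]
[[[-19.0,-0.0,-3.0],[0.0,-0.0,0.0]]]
-> [0.6448 0.181  0.3368]
[[[-19.0,-0.0,-0.0],[0.0,-0.0,0.0]]]
-> [0.6271 0.174  0.3358]
[[[-19.0,-0.0,1.0],[0.0,-0.0,0.0]]]
-> [0.6094 0.167  0.3318]
[[[-19.0,-0.0,4.0],[0.0,-0.0,0.0]]]
-> [0.5927 0.1604 0.3248]
[[[-18.0,-0.0,7.0],[0.0,-0.0,0.0]]]
-> [0.5769 0.1541 0.3168]
[[[-17.0,-0.0,8.0],[0.0,-0.0,0.0]]]
-> [0.562  0.1482 0.3068]
[[[-16.0,-0.0,10.0],[0.0,-0.0,0.0]]]
```

{"api": "drive_tool", "payload": {"motion": [[[20,0,4],[0,-0.116,0]],[[20,0,1],[0,-0.116,0]],[[21,0,-1],[0,-0.116,0]],[[23,0,9],[0,-0.058,0]],[[23,0,8],[0,-0.058,0]]], "gripper": 0}}

```text
time_s: 22.3
position: [0.6953, 0.2012, 0.4018]
tcp_rot: [[0.929, 0.367, 0.049], [0.367, -0.93, 0.02], [0.053, -0.001, -0.999]]
force: [0.8, -0.2, -0.1]
opening: 0.282
grasp_force: 0.0
```

{"api": "drive_tool", "payload": {"motion": [[[23,0,6],[0,-0.058,0]],[[0,0,0],[0,0,0]],[[0,0,0],[0,0,0]],[[0,0,0],[0,0,0]]]}}

```text
time_s: 22.7
position: [0.7151, 0.209, 0.3987]
tcp_rot: [[0.93, 0.367, -0.002], [0.367, -0.93, 0.0], [-0.002, -0.001, -1.0]]
force: [-0.8, -0.5, 0.8]
opening: 0.011
grasp_force: 0.0
```

```bash
python3 a.py; python3 - <<'E'
from h import *
plan([push(0,.022,r=.155,tilt=0)],vmax=25)
E
```

```text
22.7 [0.7150904  0.20896099 0.39872762] [-0.77501797 -0.48484411  0.80095378] [-0.07464967  0.1439287   0.03180875] 0.011476340590182594 [ 7.7 34.5 47.   0.  98.7 76.2]
grip rel pivot 0.071438222684846 -0.08017080120771344 0.2377275705482345 0.24822936461896578 -6.725763530573442
-> [0.7066 0.2057 0.3267]
[[[-3.0,-0.0,24.0],[-0.0,0.001,-0.0]],[[-3.0,-0.0,24.0],[-0.001,0.0,-0.001]],[[-3.0,-0.0,24.0],[-0.0,0.001,-0.0]]]
```

{"api": "drive_tool", "payload": {"motion": [[[0,0,24],[0,0,0]],[[0,0,24],[0,0,0]],[[-5,0,24],[0,0,0]],[[-4,0,0],[0,0,0]],[[0,0,0],[0,0,0]]]}}

```text
time_s: 23.2
position: [0.7065, 0.2054, 0.3293]
tcp_rot: [[0.93, 0.367, 0.0], [0.367, -0.93, 0.001], [0.001, -0.0, -1.0]]
force: [0.4, 0.2, 0.7]
opening: 0.006
grasp_force: 0.0
```

{"api": "drive_tool", "payload": {"motion": [[[-10,0,-1],[0,0,0]],[[-19,0,-6],[0,0,0]],[[-19,0,-3],[0,0,0]],[[0,0,0],[0,0,0]]]}}

```text
time_s: 23.6
position: [0.6633, 0.1882, 0.3416]
tcp_rot: [[0.93, 0.367, 0.007], [0.367, -0.93, 0.002], [0.007, 0.001, -1.0]]
force: [2.9, 0.8, 0.7]
opening: 0.002
grasp_force: 1.5
```

{"api": "drive_tool", "payload": {"motion": [[[-19,0,0],[0,0,0]],[[-19,0,1],[0,0,0]],[[-19,0,4],[0,0,0]],[[0,0,0],[0,0,0]]]}}

```text
time_s: 24.0
position: [0.6106, 0.1674, 0.3348]
tcp_rot: [[0.93, 0.367, 0.005], [0.367, -0.93, 0.001], [0.005, 0.001, -1.0]]
force: [3.4, 1.0, 1.3]
opening: 0.007
grasp_force: 1.7
```

```bash
python3 a.py; python3 - <<'E'
from h import *
plan([push(t,.010,r=.155,tilt=0) for t in(42,49,54,58,62,65)],vmax=19.9)
E
```

```text
24.0 [0.61060464 0.16737271 0.33477224] [3.39703821 0.9971228  1.28504869] [ 0.18877088 -0.42970864 -0.00284106] 0.00732282329504831 [ 5.2 25.1 72.7  0.  81.9 73.7]
grip rel pivot -0.041148805595984266 -0.08034284013534457 0.17377202722158952 0.17857755079146134 23.32211877620761
-> [0.5912 0.16   0.3242]
[[[-10.4,-0.2,5.3],[0.0,-0.002,-0.001]],[[-10.4,-0.1,5.2],[0.001,-0.003,-0.001]]]
-> [0.5753 0.1537 0.3156]
[[[-17.1,-0.0,8.6],[-0.0,0.0,0.0]]]
-> [0.5646 0.1495 0.3082]
[[[-11.5,-0.0,7.4],[-0.0,0.0,0.0]]]
-> [0.5565 0.1463 0.3015]
[[[-8.7,-0.0,6.7],[-0.0,0.0,0.0]]]
-> [0.5489 0.1433 0.2943]
[[[-8.2,-0.0,7.2],[-0.0,0.0,0.0]]]
-> [0.5434 0.1411 0.2886]
[[[-5.9,-0.0,5.7],[-0.0,0.0,0.0]]]
```

Clean contact: the force follows the spring. I'll continue to the stop.

{"api": "drive_tool", "payload": {"motion": [[[-10.4,0,5.3],[0,-0.002,0]],[[-10.4,0,5.3],[0,-0.002,0]],[[-17,0,8.6],[0,0,0]],[[-11.5,0,7.4],[0,0,0]],[[0,0,0],[0,0,0]]]}}

```text
time_s: 24.5
position: [0.5658, 0.1494, 0.3078]
tcp_rot: [[0.93, 0.367, 0.001], [0.367, -0.93, -0.001], [0.001, 0.001, -1.0]]
force: [2.8, 0.9, 3.6]
opening: 0.006
grasp_force: 2.1
```

{"api": "drive_tool", "payload": {"motion": [[[-4.4,0,3.4],[0,0,0]],[[-4.4,0,3.4],[0,0,0]],[[0,0,0],[0,0,0]]]}}

```text
time_s: 24.8
position: [0.5569, 0.1459, 0.2998]
tcp_rot: [[0.93, 0.367, -0.001], [0.367, -0.93, -0.001], [-0.002, 0.001, -1.0]]
force: [5.4, 0.5, 4.2]
opening: 0.006
grasp_force: 2.9
```

{"api": "drive_tool", "payload": {"motion": [[[-4.1,0,3.6],[0,0,0]],[[0,0,0],[0,0,0]]]}}

```text
time_s: 25.0
position: [0.5529, 0.1444, 0.2959]
tcp_rot: [[0.93, 0.367, -0.002], [0.367, -0.93, -0.001], [-0.002, 0.0, -1.0]]
force: [5.9, 1.4, 2.8]
opening: 0.006
grasp_force: 2.8
```

```bash
cat > b.py <<'E'
from h import *
im=capture('side').astype(int).sum(2)
h=proj('side',on(P,PY,0,-.08,.18))
for r in(.045,.06,.075):
  best=[]
  for t in np.arange(40,66,.5):
    a=np.radians(t-10);u,v=proj('side',on(P,PY,-r*np.sin(a),-.08,.18+r*np.cos(a)))
    best.append((t,cv2.remap(im.astype(np.float32),np.float32([[u]]),np.float32([[v]]),1)[0,0]))
  best=np.array(best);m=best[:,1]<530;print(r,'rod from',best[m,0].min(),'to',best[m,0].max())
E
python3 a.py;python3 b.py
```

```text
25.0 [0.55291076 0.14437731 0.29590714] [5.86189078 1.4276037  2.81209712] [ 0.09848411 -0.80282233  0.04851158] 0.005959099086647549 [ 3.5 21.7 84.6 -0.1 73.8 72. ]
grip rel pivot -0.10312430134118446 -0.08048901491210528 0.13490709467702783 0.1698073782887657 47.394649523331246
0.045 rod from 53.0 to 65.5
0.06 rod from 51.5 to 65.5
0.075 rod from 46.5 to 65.5
```

{"api": "drive_tool", "payload": {"motion": [[[-3,0,3],[0,0,0]],[[0,0,0],[0,0,0]]]}}

```text
time_s: 25.25
position: [0.5506, 0.1434, 0.2934]
tcp_rot: [[0.93, 0.367, -0.001], [0.367, -0.93, -0.001], [-0.001, 0.0, -1.0]]
force: [4.8, 1.7, 2.8]
opening: 0.005
grasp_force: 2.9
```

{"api": "drive_tool", "payload": {"motion": [[[-3,0,3],[0,0,0]],[[0,0,0],[0,0,0]]]}}

```text
time_s: 25.45
position: [0.5503, 0.1432, 0.2928]
tcp_rot: [[0.93, 0.366, 0.007], [0.366, -0.93, 0.001], [0.007, 0.001, -1.0]]
force: [7.5, 2.7, 9.6]
opening: 0.007
grasp_force: 6.1
```

{"api": "drive_tool", "payload": {"motion": [[[-2.5,0,2.8],[0,0,0]],[[0,0,0],[0,0,0]]]}}

```text
time_s: 25.65
position: [0.5501, 0.1431, 0.2924]
tcp_rot: [[0.93, 0.366, 0.013], [0.366, -0.93, 0.003], [0.013, 0.002, -1.0]]
force: [7.8, 5.2, 16.4]
opening: 0.006
grasp_force: 9.2
```

```bash
python3 a.py
```

```text
25.65 [0.55009722 0.14306652 0.29242812] [ 7.81752242  5.21300427 16.35836251] [ 8.09959542e-01 -1.13650195e+00  8.74200489e-04] 0.006306508632405629 [ 3.2 21.2 85.9  0.1 72.1 71.7]
grip rel pivot -0.10651438275925798 -0.08064396588084888 0.13142645189546825 0.16916922294678055 49.02298896572516
```

The lever is hard on its stop: the force climbs to about 19 N with no more motion, and the geometry fits 60°. Now back along the arc and clear.

{"api": "drive_tool", "payload": {"motion": [[[0,0,0],[0,0,0]],[[8,0,-8],[0,0,0]],[[9,0,-7],[0,0,0]],[[11,0,-7],[0,0,0]],[[17,0,-9],[0,0,0]]]}}

```text
time_s: 26.15
position: [0.5841, 0.1575, 0.3175]
tcp_rot: [[0.93, 0.367, -0.01], [0.367, -0.93, -0.003], [-0.01, -0.001, -1.0]]
force: [1.3, 0.7, 3.5]
opening: 0.007
grasp_force: 1.2
```

{"api": "drive_tool", "payload": {"motion": [[[18,0,-8],[0,0,0]],[[19,0,-5],[0,0,0]],[[19,0,-2],[0,0,0]],[[19,0,0],[0,0,0]],[[19,0,2],[0,0,0]]]}}

```text
time_s: 26.65
position: [0.6728, 0.1924, 0.3296]
tcp_rot: [[0.93, 0.367, -0.009], [0.367, -0.93, -0.002], [-0.009, -0.001, -1.0]]
force: [0.2, 0.9, 1.5]
opening: 0.005
grasp_force: 0.7
```

{"api": "drive_tool", "payload": {"motion": [[[19,0,4],[0,0,0]],[[19,0,0],[0,0,0]],[[10,0,-10],[0,0,0]],[[4,0,-30],[0,0,0]],[[0,0,-40],[0,0,0]]]}}

```text
time_s: 27.15
position: [0.7195, 0.2111, 0.401]
tcp_rot: [[0.93, 0.367, -0.019], [0.367, -0.93, -0.004], [-0.019, -0.003, -1.0]]
force: [1.1, -1.0, 0.1]
opening: 0.004
grasp_force: 0.0
```

```bash
python3 a.py; python3 - <<'E'
from h import *
sd=capture('side');cv2.imwrite('pics/s10.png',sd[:,:,::-1])
gp=on(P,PY,.0243,-.080,.180+.1379);u,v=proj('side',gp).astype(int);w=(sd[v-35:v+35,u-35:u+35].max(2)<45).astype(np.uint8)
k,l,st,c=cv2.connectedComponentsWithStats(w)
for j in range(1,k):
    if st[j,4]>60:print(st[j].tolist(),(c[j]+[u-35,v-35]).round(1))
E
```

```text
27.15 [0.71954873 0.21109776 0.40099585] [ 1.12636003 -1.01714459  0.14456703] [-0.04574655  0.0498193   0.01308535] 0.003961238725743527 [ 7.900e+00  3.560e+01  4.460e+01 -1.000e-01  1.009e+02  7.630e+01]
grip rel pivot 0.07670043974329858 -0.07987162211502559 0.23999213282775278 0.2519507516877636 -7.723653182682192
[26, 17, 21, 37, 473] [245.3 232.9]
```

```bash
python3 - <<'E'
from h import *
T=np.load('w6.npy')
plan([((.52,.16,.40),Rt(PY,20)),(T[:3,3],T[:3,:3])],vmax=45,wmax=.1)
E
```

```text
-> [0.5196 0.1604 0.4003]
[[[-41.0,-5.0,2.0],[0.0,0.07,-0.0]],[[-42.0,-6.0,0.0],[0.0,0.07,-0.001]],[[-41.0,-5.0,-3.0],[0.001,0.071,0.0]],[[-41.0,-5.0,-7.0],[-0.0,0.07,-0.0]],[[-41.0,-6.0,-9.0],[0.0,0.07,-0.0]]]
-> [0.4969 0.2095 0.1726]
[[[-13.0,-9.0,36.0],[0.0,0.058,-0.0]],[[-16.0,-9.0,34.0],[0.0,0.058,-0.0]],[[-17.0,-9.0,34.0],[0.0,0.058,-0.0]],[[-20.0,-9.0,32.0],[0.0,0.057,-0.0]],[[-21.0,-9.0,32.0],[0.0,0.058,-0.0]]]
[[[-23.0,-9.0,30.0],[0.0,0.058,-0.0]]]
```

{"api": "drive_tool", "payload": {"motion": [[[-41,-5,2],[0,0.07,0]],[[-41,-5,0],[0,0.07,0]],[[-41,-5,-3],[0,0.07,0]],[[-41,-5,-7],[0,0.07,0]],[[-41,-6,-9],[0,0.07,0]]], "gripper": 1}}

```text
time_s: 27.7
position: [0.5166, 0.1595, 0.393]
tcp_rot: [[0.876, 0.367, 0.311], [0.346, -0.93, 0.125], [0.335, -0.002, -0.942]]
force: [0.2, -0.5, 0.8]
opening: 0.376
grasp_force: 0.0
```

{"api": "drive_tool", "payload": {"motion": [[[-13,-9,36],[0,0.058,0]],[[-16,-9,34],[0,0.058,0]],[[-17,-9,34],[0,0.058,0]],[[-20,-9,32],[0,0.058,0]],[[-21,-9,32],[0,0.058,0]]]}}

```text
time_s: 28.2
position: [0.4972, 0.2037, 0.2285]
tcp_rot: [[0.771, 0.385, 0.508], [0.307, -0.922, 0.234], [0.559, -0.025, -0.829]]
force: [0.1, 1.3, -0.4]
opening: 0.831
grasp_force: 0.0
```

{"api": "drive_tool", "payload": {"motion": [[[-23,-9,30],[0,0.058,0]],[[0,0,0],[0,0,0]],[[0,0,0],[0,0,0]]]}}

```text
time_s: 28.5
position: [0.5028, 0.2127, 0.2265]
tcp_rot: [[0.752, 0.398, 0.526], [0.302, -0.917, 0.261], [0.586, -0.037, -0.809]]
force: [-0.5, 0.7, -0.1]
opening: 0.99
grasp_force: 0.0
```

```bash
python3 a.py; python3 - <<'E'
from h import *
s,T=Tst();im=capture('wrist')
m,l,b=blobs(im,(18,120,40),(34,255,255),200)
y=np.radians(PY);A=np.array([[np.cos(y),np.sin(y)],[-np.sin(y),np.cos(y)]])
for r in range(145,260,15):
    x=np.where(m[r,260:400]>0)[0]+260
    if len(x)>5:print(r,x.min(),x.max(),[(A@(onz('wrist',(u,r),.1,T)[:2]-P)*1e3).round(1).tolist() for u in(x.min(),x.max()+1)])
N=np.load('nest.npy');R=N[:3,:3]
q=plan([(N[:3,3]-.04*R[:,2],R,30),(N[:3,3],R,15)])
E
```

```text
28.5 [0.50283302 0.21272181 0.22646308] [-0.52026329  0.74558167 -0.11375457] [-0.26938167  0.47912365  0.06515903] 0.990189333551857 [  3.6  16.5 120.6  55.9  16.   20.1]
grip rel pivot -0.13569538166937678 0.0005473079011205714 0.06183591721054191 0.14912047902171863 75.5014093468632
190 308 354 [[-42.6, 21.7], [-41.7, -22.3]]
205 307 354 [[-57.3, 21.9], [-56.4, -22.4]]
220 306 354 [[-71.7, 22.2], [-70.6, -22.4]]
235 308 353 [[-85.6, 19.7], [-84.5, -21.6]]
-> [0.5549 0.2318 0.0965]
[[[-7.0,1.0,27.0],[-0.01,0.012,0.001]],[[-6.0,2.0,28.0],[-0.009,0.013,0.001]],[[-8.0,1.0,27.0],[-0.01,0.012,0.001]],[[-7.0,0.0,27.0],[-0.009,0.013,0.001]],[[-8.0,1.0,28.0],[-0.01,0.012,0.001]]]
-> [0.5782 0.2412 0.0659]
[[[-0.0,-0.0,13.2],[-0.0,0.0,0.0]],[[-0.1,-0.1,13.2],[-0.0,0.0,0.0]],[[0.0,-0.0,13.2],[-0.0,0.0,0.0]]]
```

{"api": "drive_tool", "payload": {"motion": [[[-7,1,25],[-0.01,0.013,0]],[[-7,1,15],[-0.01,0.013,0]],[[-4,1,10],[-0.01,0.013,0]],[[0,0,0],[-0.01,0.013,0]],[[0,0,0],[-0.01,0.013,0]]]}}

```text
time_s: 29.05
position: [0.5155, 0.2189, 0.1947]
tcp_rot: [[0.715, 0.379, 0.588], [0.286, -0.925, 0.249], [0.638, -0.009, -0.77]]
force: [-0.7, 0.2, 0.6]
opening: 1.002
grasp_force: 0.0
```

```bash
python3 a.py; python3 - <<'E'
from h import *
N=np.load('nest.npy');R=N[:3,:3]
q=plan([(N[:3,3]-.07*R[:,2],R,15),(N[:3,3],R,20)],wmax=.02)
E
```

```text
29.05 [0.51552417 0.21891554 0.19473401] [-0.67278028  0.23624887  0.60535859] [-0.22774687  0.48042041 -0.00348429] 1.001679165253062 [  5.3  22.3 123.7 110.7  11.9 -34. ]
grip rel pivot -0.12261249222137136 0.002287277986318185 0.029360575568763925 0.12607881125099868 86.53361856812005
-> [0.5368 0.2248 0.1199]
[[[-5.2,0.6,11.9],[-0.002,-0.0,0.001]],[[-5.1,0.5,12.0],[-0.003,-0.0,0.001]],[[-5.2,0.5,11.9],[-0.002,-0.001,0.001]],[[-5.1,0.5,11.9],[-0.003,0.0,0.001]],[[-5.2,0.4,12.0],[-0.002,0.0,0.001]]]
[[[-5.1,0.5,11.9],[-0.002,-0.0,0.0]]]
-> [0.5782 0.2412 0.0659]
[[[-0.0,-0.0,18.0],[-0.0,-0.0,0.0]],[[-0.0,-0.0,17.0],[-0.0,-0.0,0.0]],[[-0.0,-0.0,18.0],[-0.0,-0.0,0.0]],[[-0.0,-0.0,17.0],[-0.0,-0.0,0.0]]]
```

{"api": "drive_tool", "payload": {"motion": [[[-5.2,0.5,12],[-0.003,0,0.001]],[[-5.2,0.5,12],[-0.003,0,0.001]],[[-5.2,0.5,12],[-0.003,0,0.001]],[[-5.2,0.5,12],[-0.003,0,0]],[[-5.2,0.5,12],[-0.002,0,0]]]}}

```text
time_s: 29.55
position: [0.5337, 0.224, 0.1319]
tcp_rot: [[0.715, 0.369, 0.594], [0.284, -0.929, 0.236], [0.639, -0.001, -0.769]]
force: [-0.0, 0.4, 0.6]
opening: 1.003
grasp_force: 0.0
```

{"api": "drive_tool", "payload": {"motion": [[[-5,0.5,12],[0,0,0]],[[0,0,0],[0,0,0]]]}}

```text
time_s: 29.75
position: [0.537, 0.2248, 0.1183]
tcp_rot: [[0.717, 0.369, 0.591], [0.283, -0.93, 0.236], [0.637, -0.002, -0.771]]
force: [-0.1, 0.5, 0.6]
opening: 1.0
grasp_force: 0.0
```

```bash
python3 a.py; python3 - <<'E'
from h import *
N=np.load('nest.npy');R=N[:3,:3]
q=plan([(N[:3,3],R,15)],wmax=.02)
E
```

```text
29.75 [0.53696581 0.22476999 0.1182921 ] [-0.07152074  0.5014016   0.57125802] [-0.19134707  0.51809365  0.01583503] 0.9995544854525328 [  6.6  34.3 123.8 149.5  19.2 -72.6]
grip rel pivot -0.10049729979843243 8.70847950899644e-05 -0.04705871807781617 0.11096950127806915 125.09174417169422
-> [0.5782 0.2413 0.0659]
[[[0.2,-0.0,13.7],[-0.0,0.0,0.0]],[[0.2,-0.0,13.8],[-0.001,0.0,0.001]],[[0.1,-0.0,13.7],[0.0,0.0,0.0]],[[0.2,-0.0,13.7],[-0.0,0.0,0.0]],[[0.2,-0.1,13.8],[-0.0,0.001,0.001]]]
```

{"api": "drive_tool", "payload": {"motion": [[[0.2,0,13.7],[0,0,0]],[[0.2,0,13.7],[0,0,0]],[[0.2,0,13.7],[0,0,0]],[[0.2,0,13.7],[0,0,0]],[[0.2,0,13.7],[0,0,0]]]}}

```text
time_s: 30.25
position: [0.5781, 0.2413, 0.0655]
tcp_rot: [[0.717, 0.368, 0.591], [0.284, -0.93, 0.235], [0.636, -0.001, -0.771]]
force: [-0.3, 1.3, 1.4]
opening: 1.005
grasp_force: 0.0
```

{"api": "drive_tool", "payload": {"motion": [[[0,0,0],[0,0,0]],[[0,0,0],[0,0,0]]]}}

```text
time_s: 30.45
position: [0.5769, 0.241, 0.0658]
tcp_rot: [[0.718, 0.369, 0.59], [0.284, -0.93, 0.235], [0.636, -0.001, -0.772]]
force: [-0.8, 0.7, -0.4]
opening: 0.999
grasp_force: 0.0
```

{"api": "drive_tool", "payload": {"motion": [[[0,0,0],[0,0,0]],[[0,0,0],[0,0,0]],[[0,0,0],[0,0,0]],[[0,0,0],[0,0,0]],[[0,0,0],[0,0,0]]], "gripper": 0}}

```text
time_s: 30.95
position: [0.5772, 0.2408, 0.0667]
tcp_rot: [[0.717, 0.368, 0.592], [0.284, -0.93, 0.235], [0.637, -0.001, -0.771]]
force: [-0.2, -0.7, 0.2]
opening: 0.63
grasp_force: 0.0
```

{"api": "drive_tool", "payload": {"motion": [[[0,0,0],[0,0,0]],[[0,0,0],[0,0,0]],[[0,0,0],[0,0,0]]]}}

```text
time_s: 31.25
position: [0.5772, 0.2409, 0.0665]
tcp_rot: [[0.717, 0.368, 0.591], [0.284, -0.93, 0.235], [0.637, -0.001, -0.771]]
force: [-1.4, 0.0, 1.9]
opening: 0.526
grasp_force: 30.0
```

```bash
python3 a.py; python3 - <<'E'
from h import *
s,T=Tst();R=T[:3,:3];H=np.array([np.cos(np.radians(PY)),np.sin(np.radians(PY)),0]);p=T[:3,3]
q=plan([(p-.02*H+[0,0,.003],R,10),(p-.125*H+[0,0,.005],R,25),(p-.14*H+[0,0,.11],R,30)])
E
```

```text
31.25 [0.57718586 0.24086704 0.06654054] [-1.39541356  0.03251124  1.85787351] [-0.3419647   0.3807901  -0.06968181] 0.5259400286763507 [  8.2  42.2 118.5 155.8  21.2 -77.6]
grip rel pivot -0.05716985027167277 0.00026345135929164726 -0.09880523088825212 0.11415281613243843 159.94582897357682
-> [0.5586 0.2335 0.0695]
[[[-4.5,-0.0,-5.0],[0.0,0.0,0.0]],[[-4.5,-0.0,-5.0],[0.0,0.0,0.0]],[[-4.5,-0.0,-5.0],[0.0,0.0,0.0]]]
-> [0.461  0.1948 0.071 ]
[[[-16.0,-0.0,-14.0],[0.0,0.0,0.0]],[[-16.0,-0.0,-13.0],[0.0,0.0,0.0]],[[-16.0,-0.0,-14.0],[0.0,0.0,0.0]],[[-16.0,-0.0,-14.0],[0.0,0.0,0.0]],[[-16.0,-0.0,-13.0],[0.0,0.0,0.0]]]
-> [0.4474 0.1893 0.1769]
[[[14.0,-0.0,-23.0],[0.0,0.0,0.0]],[[14.0,-0.0,-22.0],[0.0,0.0,0.0]],[[14.0,-0.0,-23.0],[0.0,0.0,0.0]],[[14.0,-0.0,-23.0],[0.0,0.0,0.0]]]
```

{"api": "drive_tool", "payload": {"motion": [[[-3,0,-5],[0,0,0]],[[-4.5,0,-5],[0,0,0]],[[-4.5,0,-5],[0,0,0]],[[-16,0,-13.5],[0,0,0]],[[-16,0,-13.5],[0,0,0]]]}}

```text
time_s: 31.75
position: [0.5197, 0.2181, 0.0708]
tcp_rot: [[0.718, 0.368, 0.591], [0.284, -0.93, 0.235], [0.636, -0.001, -0.772]]
force: [-1.4, -0.8, -3.7]
opening: 0.525
grasp_force: 30.0
```

{"api": "drive_tool", "payload": {"motion": [[[-16,0,-13.5],[0,0,0]],[[-16,0,-13.5],[0,0,0]],[[-16,0,-13.5],[0,0,0]],[[0,0,0],[0,0,0]]]}}

```text
time_s: 32.15
position: [0.4579, 0.1944, 0.0704]
tcp_rot: [[0.723, 0.367, 0.585], [0.283, -0.93, 0.234], [0.63, -0.003, -0.777]]
force: [-0.1, -0.1, -3.3]
opening: 0.529
grasp_force: 30.0
```

{"api": "drive_tool", "payload": {"motion": [[[14,0,-23],[0,0,0]],[[14,0,-23],[0,0,0]],[[14,0,-23],[0,0,0]],[[14,0,-23],[0,0,0]],[[0,0,0],[0,0,0]]]}}

```text
time_s: 32.65
position: [0.4495, 0.19, 0.1821]
tcp_rot: [[0.711, 0.37, 0.598], [0.285, -0.929, 0.236], [0.643, 0.003, -0.766]]
force: [0.1, -0.5, -3.1]
opening: 0.524
grasp_force: 30.0
```

```bash
python3 a.py; python3 - <<'E'
from h import *
s,T=Tst();im=capture('wrist');cv2.imwrite('pics/w11.png',im[:,:,::-1])
# cap extent compared with the proud view w3 (same grasp): low-saturation bright blob above the yellow
for n in('w3','w11'):
    i=cv2.imread(f'pics/{n}.png');h=cv2.cvtColor(i,cv2.COLOR_BGR2HSV)
    y=((h[:,:,0]>18)&(h[:,:,0]<35)&(h[:,:,1]>120))
    r=[(v,np.where(y[v,240:400])[0][[0,-1]]+240) for v in range(120,240,10) if y[v,240:400].sum()>6]
    c=np.where(y[100:300,322])[0][:1]+100;print(n,'first yellow row at col 322',c,r[:1])
G=np.load('grasp.npy')
q=plan([((.44,.10,.20),Rt(16,40)),((.455,-.05,.205),Rt(5,40)),(G[:3,3]+[0,0,.14],G[:3,:3])],vmax=36,wmax=.05)
E
```

```text
32.65 [0.44947642 0.18997348 0.18214353] [ 0.05927855 -0.54298989 -3.09657886] [-0.30534586  0.86683077  0.01589575] 0.524193167421565 [  1.5  21.7 134.7 138.1  19.3 -65.6]
grip rel pivot -0.19476749846661337 -1.0307592302029283e-05 0.01669685146321387 0.19548187462710415 95.10017909290977
w3 first yellow row at col 322 [181] [(130, array([278, 366]))]
w11 first yellow row at col 322 [188] [(130, array([277, 366]))]
-> [0.4402 0.1004 0.2003]
[[[-7.0,27.0,-14.0],[-0.021,0.001,0.026]],[[-5.0,27.0,-13.0],[-0.02,0.001,0.025]],[[-5.0,27.0,-13.0],[-0.021,0.001,0.026]]]
-> [ 0.4548 -0.0499  0.2052]
[[[-4.0,30.0,-4.0],[-0.025,-0.0,0.029]],[[-2.0,30.0,-4.0],[-0.024,-0.0,0.03]],[[-2.0,30.0,-2.0],[-0.025,-0.0,0.029]],[[-1.0,30.0,-2.0],[-0.025,-0.0,0.029]],[[-0.0,30.0,-2.0],[-0.025,-0.0,0.03]]]
-> [ 0.5616 -0.2463  0.1904]
[[[8.0,29.0,10.0],[-0.026,0.0,0.031]],[[10.0,29.0,10.0],[-0.026,0.0,0.031]],[[10.0,28.0,12.0],[-0.026,0.0,0.031]],[[11.0,28.0,12.0],[-0.026,0.0,0.03]],[[12.0,27.0,12.0],[-0.026,0.0,0.031]]]
[[[13.0,26.0,14.0],[-0.026,0.001,0.031]],[[13.0,25.0,14.0],[-0.027,-0.0,0.031]]]
```

```bash
python3 - <<'E'
from h import *
T3=np.load('w3.npy');s,T=Tst()
for n,TT in(('w3',T3),('w11',T)):
    i=cv2.imread(f'pics/{n}.png');g=cv2.GaussianBlur(cv2.cvtColor(i,cv2.COLOR_BGR2HSV),(3,3),0)
    for h in(.113,.105):
        # cap top in pack frame -> tool frame with nominal grasp
        R=Rt(0,40);p=np.array([.028+.024,0,h-.060])-.019*R[:,2];q=R.T@p
        c=proj('wrist',TT[:3,:3]@q+TT[:3,3],TT);e=proj('wrist',TT[:3,:3]@(q+[0,.016,0])+TT[:3,3],TT)
        print(n,h,'expect centre',c.round(1),'halfwidth',abs(e-c)[0].round(1))
    for v in(110,116,122,128):print(v,[(u,g[v,u,1],g[v,u,2]) for u in list(range(272,292,2))+list(range(352,372,2))])
E
```

```text
w3 0.113 expect centre [321.9 116.1] halfwidth 41.9
w3 0.105 expect centre [321.9 128. ] halfwidth 39.7
110 [(272, np.uint8(7), np.uint8(203)), (274, np.uint8(7), np.uint8(205)), (276, np.uint8(7), np.uint8(205)), (278, np.uint8(7), np.uint8(205)), (280, np.uint8(8), np.uint8(187)), (282, np.uint8(20), np.uint8(106)), (284, np.uint8(13), np.uint8(141)), (286, np.uint8(4), np.uint8(201)), (288, np.uint8(1), np.uint8(205)), (290, np.uint8(0), np.uint8(205)), (352, np.uint8(1), np.uint8(205)), (354, np.uint8(1), np.uint8(205)), (356, np.uint8(5), np.uint8(205)), (358, np.uint8(15), np.uint8(189)), (360, np.uint8(30), np.uint8(155)), (362, np.uint8(33), np.uint8(131)), (364, np.uint8(29), np.uint8(87)), (366, np.uint8(29), np.uint8(82)), (368, np.uint8(28), np.uint8(82)), (370, np.uint8(28), np.uint8(82))]
116 [(272, np.uint8(7), np.uint8(204)), (274, np.uint8(7), np.uint8(205)), (276, np.uint8(7), np.uint8(205)), (278, np.uint8(7), np.uint8(205)), (280, np.uint8(10), np.uint8(181)), (282, np.uint8(15), np.uint8(164)), (284, np.uint8(2), np.uint8(204)), (286, np.uint8(0), np.uint8(205)),
[... 4128 characters left out ...]
9), np.uint8(129)), (274, np.uint8(28), np.uint8(128)), (276, np.uint8(42), np.uint8(133)), (278, np.uint8(142), np.uint8(170)), (280, np.uint8(192), np.uint8(193)), (282, np.uint8(179), np.uint8(194)), (284, np.uint8(58), np.uint8(176)), (286, np.uint8(2), np.uint8(196)), (288, np.uint8(1), np.uint8(198)), (290, np.uint8(3), np.uint8(200)), (352, np.uint8(0), np.uint8(198)), (354, np.uint8(0), np.uint8(198)), (356, np.uint8(4), np.uint8(198)), (358, np.uint8(34), np.uint8(179)), (360, np.uint8(164), np.uint8(182)), (362, np.uint8(193), np.uint8(194)), (364, np.uint8(182), np.uint8(168)), (366, np.uint8(81), np.uint8(98)), (368, np.uint8(25), np.uint8(77)), (370, np.uint8(28), np.uint8(80))]
```

The cap top is clearly lower: its width fell from about 79 to 73 px at the same grasp, as expected for 8 mm. It is home, so I'll carry the pack to the tray.

```bash
python3 - <<'E'
from h import *
G=np.load('grasp.npy')
q=plan([((.455,.10,.205),Rt(16,40)),((.46,-.05,.205),Rt(5,40)),(G[:3,3]+[0,0,.14],G[:3,:3])],vmax=36,wmax=.045)
E
```

```text
-> [0.455  0.1005 0.2054]
[[[-2.0,29.0,-12.0],[-0.021,0.001,0.026]],[[-1.0,28.0,-12.0],[-0.02,0.001,0.025]],[[-0.0,29.0,-11.0],[-0.021,0.001,0.026]]]
-> [ 0.4597 -0.0499  0.2048]
[[[-6.0,29.0,-5.0],[-0.025,-0.0,0.029]],[[-4.0,30.0,-4.0],[-0.024,-0.0,0.03]],[[-4.0,29.0,-3.0],[-0.025,-0.0,0.029]],[[-3.0,30.0,-2.0],[-0.025,-0.0,0.029]],[[-3.0,30.0,-2.0],[-0.025,-0.0,0.03]]]
-> [ 0.5614 -0.2471  0.1912]
[[[8.0,29.0,9.0],[-0.026,0.0,0.031]],[[9.0,29.0,10.0],[-0.026,0.0,0.031]],[[9.0,28.0,11.0],[-0.026,0.0,0.031]],[[11.0,28.0,12.0],[-0.026,0.0,0.03]],[[11.0,27.0,12.0],[-0.026,0.0,0.031]]]
[[[13.0,26.0,13.0],[-0.026,0.001,0.031]],[[13.0,26.0,13.0],[-0.027,-0.0,0.031]]]
```

{"api": "drive_tool", "payload": {"motion": [[[-2,29,-12],[-0.021,0.001,0.026]],[[-1,29,-12],[-0.02,0.001,0.026]],[[0,29,-11],[-0.021,0.001,0.026]],[[0,0,0],[0,0,0]]]}}

```text
time_s: 33.1
position: [0.4558, 0.0964, 0.2027]
tcp_rot: [[0.742, 0.269, 0.614], [0.206, -0.963, 0.174], [0.638, -0.002, -0.77]]
force: [1.1, 0.7, -3.2]
opening: 0.526
grasp_force: 30.0
```

{"api": "drive_tool", "payload": {"motion": [[[-6,29,-5],[-0.025,0,0.03]],[[-4,30,-4],[-0.025,0,0.03]],[[-4,29,-3],[-0.025,0,0.03]],[[-3,30,-2],[-0.025,0,0.03]],[[-3,30,-2],[-0.025,0,0.03]]]}}

```text
time_s: 33.6
position: [0.4587, -0.0511, 0.201]
tcp_rot: [[0.768, 0.082, 0.635], [0.06, -0.997, 0.056], [0.637, -0.005, -0.771]]
force: [-0.3, -0.2, -2.4]
opening: 0.53
grasp_force: 30.0
```

```bash
python3 a.py; python3 - <<'E'
from h import *
G=np.load('grasp.npy')
q=plan([(G[:3,3]+[0,0,.14],G[:3,:3])],vmax=36,wmax=.045)
E
```

```text
33.6 [ 0.45866459 -0.05107548  0.20103542] [-0.34835327 -0.24243551 -2.44421277] [-0.13512884  0.90804626 -0.0730129 ] 0.5298710012632905 [-38.4  16.9 135.7  97.3  26.3 -43.9]
grip rel pivot -0.2743570147766871 -0.224087527438382 0.035675361920805226 0.2766667724996187 92.59124985446887
-> [ 0.5618 -0.2466  0.1906]
[[[9.0,29.0,9.0],[-0.026,0.001,0.03]],[[9.0,29.0,9.0],[-0.026,0.001,0.03]],[[10.0,28.0,11.0],[-0.026,0.002,0.03]],[[12.0,27.0,11.0],[-0.027,0.001,0.03]],[[12.0,27.0,12.0],[-0.026,0.001,0.03]]]
[[[12.0,26.0,12.0],[-0.026,0.001,0.03]],[[14.0,25.0,14.0],[-0.026,0.001,0.03]]]
```

{"api": "drive_tool", "payload": {"motion": [[[9,29,9],[-0.026,0.001,0.03]],[[9,29,9],[-0.026,0.001,0.03]],[[10,28,11],[-0.026,0.001,0.03]],[[12,27,11],[-0.026,0.001,0.03]],[[12,27,12],[-0.026,0.001,0.03]]]}}

```text
time_s: 34.1
position: [0.5331, -0.1904, 0.1934]
tcp_rot: [[0.763, -0.115, 0.636], [-0.09, -0.993, -0.072], [0.64, -0.002, -0.768]]
force: [-0.0, 0.9, -2.8]
opening: 0.526
grasp_force: 30.0
```

{"api": "drive_tool", "payload": {"motion": [[[12,26,12],[-0.026,0.001,0.03]],[[14,25,14],[-0.026,0.001,0.03]],[[0,0,0],[0,0,0]],[[0,0,0],[0,0,0]]]}}

```text
time_s: 34.5
position: [0.5619, -0.245, 0.19]
tcp_rot: [[0.753, -0.192, 0.63], [-0.147, -0.981, -0.122], [0.642, -0.001, -0.767]]
force: [-0.9, 0.6, -3.4]
opening: 0.528
grasp_force: 30.0
```

```bash
python3 a.py; python3 - <<'E'
from h import *
G=np.load('grasp.npy');R=G[:3,:3]
q=plan([(G[:3,3]+[0,0,.03],R,25),(G[:3,3]+[0,0,.002],R,8)],wmax=.045)
E
```

```text
34.5 [ 0.56194829 -0.24498972  0.19000085] [-0.86829958  0.59157665 -3.40723713] [0.1401037  0.94487184 0.03263098] 0.5282219273278063 [-44.5  25.9 116.   81.6  21.  -17.9]
grip rel pivot -0.2483716373861589 -0.43928135475475855 0.02457342877048868 0.249584301708701 94.3496506788218
-> [ 0.5619 -0.247   0.0807]
[[[-14.0,0.0,17.0],[-0.001,0.0,0.0]],[[-14.0,1.0,16.0],[-0.0,0.001,0.0]],[[-14.0,0.0,17.0],[-0.001,0.0,0.001]],[[-14.0,0.0,17.0],[-0.001,0.001,-0.0]],[[-14.0,1.0,17.0],[-0.0,0.0,0.0]]]
-> [ 0.5613 -0.2466  0.0527]
[[[-4.6,-0.1,5.3],[-0.0,0.0,0.0]],[[-4.6,-0.0,5.2],[-0.0,0.0,0.0]],[[-4.6,-0.1,5.3],[-0.0,0.0,0.0]],[[-4.6,-0.1,5.2],[-0.0,0.0,0.0]]]
```

{"api": "drive_tool", "payload": {"motion": [[[-14,0,17],[0,0,0]],[[-14,1,17],[0,0,0]],[[-14,0,17],[0,0,0]],[[-14,0,17],[-0.001,0,0]],[[-14,1,17],[-0.001,0,0]]]}}

```text
time_s: 35.0
position: [0.5615, -0.2471, 0.0803]
tcp_rot: [[0.753, -0.194, 0.629], [-0.147, -0.981, -0.127], [0.642, 0.003, -0.767]]
force: [0.0, -0.0, -3.2]
opening: 0.526
grasp_force: 30.0
```

{"api": "drive_tool", "payload": {"motion": [[[-4.6,0,5.2],[0,0,0]],[[-4.6,0,5.2],[0,0,0]],[[-4.6,0,5.2],[0,0,0]],[[0,0,0],[0,0,0]]]}}

```text
time_s: 35.4
position: [0.5607, -0.2472, 0.0593]
tcp_rot: [[0.754, -0.195, 0.628], [-0.148, -0.981, -0.126], [0.64, 0.002, -0.768]]
force: [-0.2, -0.3, -3.6]
opening: 0.527
grasp_force: 30.0
```

```bash
python3 a.py; python3 - <<'E'
from h import *
G=np.load('grasp.npy');R=G[:3,:3]
q=plan([(G[:3,3]+[0,0,.001],R,8)],wmax=.045)
E
```

```text
35.4 [ 0.5606623  -0.24716574  0.0592973 ] [-0.18932177 -0.29181131 -3.57203971] [0.11751452 0.97558801 0.02435184] 0.5271409159708147 [-44.7  43.3 119.7 129.3  27.  -69.5]
grip rel pivot -0.2503014429635884 -0.44077455596041565 -0.10610873973037631 0.2718637103344675 122.97324392303824
-> [ 0.5614 -0.2467  0.0517]
[[[-4.4,-0.6,6.2],[0.001,0.004,0.001]]]
```

{"api": "drive_tool", "payload": {"motion": [[[-2.5,0,3.1],[0,0,0]],[[-1.6,0,1.9],[0,0,0]],[[0,0,0],[0,0,0]],[[0,0,0],[0,0,0]]]}}

```text
time_s: 35.8
position: [0.562, -0.249, 0.055]
tcp_rot: [[0.751, -0.195, 0.631], [-0.147, -0.981, -0.129], [0.644, 0.004, -0.765]]
force: [-0.3, 0.5, -3.0]
opening: 0.524
grasp_force: 30.0
```

{"api": "drive_tool", "payload": {"motion": [[[-0.6,0,0.8],[0,0,0]],[[0,0,0],[0,0,0]]]}}

```text
time_s: 36.0
position: [0.562, -0.2492, 0.054]
tcp_rot: [[0.751, -0.196, 0.631], [-0.147, -0.981, -0.129], [0.644, 0.005, -0.765]]
force: [0.0, 0.0, -2.8]
opening: 0.529
grasp_force: 30.0
```

```bash
python3 a.py
```

```text
36.0 [ 0.56203902 -0.24917991  0.05401039] [ 0.04912224  0.0208415  -2.78761483] [ 8.98047353e-02  9.51800651e-01 -8.87162462e-04] 0.5290305067002623 [-44.7  44.2 119.5 130.8  27.7 -71.2]
grip rel pivot -0.2497942925924171 -0.4430834175482485 -0.11145000458790995 0.2735293259129471 124.04485840110523
```

Still about 3 mm above the floor. I'll lower further until the weight comes off.

{"api": "drive_tool", "payload": {"motion": [[[-1,-1,1.3],[0,0,0]],[[-0.6,-0.5,0.8],[0,0,0]],[[0,0,0],[0,0,0]],[[0,0,0],[0,0,0]]]}}

```text
time_s: 36.4
position: [0.5626, -0.2481, 0.0519]
tcp_rot: [[0.75, -0.196, 0.631], [-0.147, -0.981, -0.13], [0.645, 0.005, -0.765]]
force: [-3.1, -1.5, 4.7]
opening: 0.524
grasp_force: 30.0
```

{"api": "drive_tool", "payload": {"motion": [[[-0.5,0,0.7],[0,0,0]],[[0,0,0],[0,0,0]]]}}

```text
time_s: 36.6
position: [0.563, -0.2482, 0.0518]
tcp_rot: [[0.749, -0.196, 0.633], [-0.147, -0.981, -0.13], [0.646, 0.005, -0.763]]
force: [-5.3, -1.1, 8.3]
opening: 0.526
grasp_force: 30.0
```

{"api": "drive_tool", "payload": {"motion": [[[-0.3,0,0.4],[0,0,0]],[[0,0,0],[0,0,0]]]}}

```text
time_s: 36.8
position: [0.563, -0.2482, 0.0517]
tcp_rot: [[0.749, -0.196, 0.633], [-0.147, -0.981, -0.131], [0.647, 0.005, -0.763]]
force: [-6.3, -0.8, 12.0]
opening: 0.528
grasp_force: 30.0
```

{"api": "drive_tool", "payload": {"motion": [[[0.5,0,-0.7],[0,0,0]],[[0,0,0],[0,0,0]],[[0,0,0],[0,0,0]],[[0,0,0],[0,0,0]],[[0,0,0],[0,0,0]]], "gripper": 1}}

```text
time_s: 37.3
position: [0.5625, -0.2475, 0.0505]
tcp_rot: [[0.751, -0.195, 0.63], [-0.147, -0.981, -0.129], [0.643, 0.004, -0.765]]
force: [-0.1, 0.6, 0.4]
opening: 0.894
grasp_force: 0.0
```

{"api": "drive_tool", "payload": {"motion": [[[0,0,0],[0,0,0]],[[0,0,-10],[0,0,0]],[[0,0,-25],[0,0,0]],[[0,0,-30],[0,0,0]],[[0,0,-30],[0,0,0]]]}}

```text
time_s: 37.8
position: [0.5014, -0.2347, 0.1241]
tcp_rot: [[0.752, -0.195, 0.63], [-0.147, -0.981, -0.128], [0.643, 0.004, -0.766]]
force: [0.5, -0.6, 0.5]
opening: 0.995
grasp_force: 0.0
```

{"api": "drive_tool", "payload": {"motion": [[[0,0,-30],[0,0,0]],[[20,0,-30],[0,0,0]],[[0,0,0],[0,0,0]],[[0,0,0],[0,0,0]]]}}

```text
time_s: 38.2
position: [0.4812, -0.2306, 0.1753]
tcp_rot: [[0.749, -0.194, 0.633], [-0.146, -0.981, -0.128], [0.646, 0.004, -0.763]]
force: [0.1, -0.1, 0.1]
opening: 1.0
grasp_force: 0.0
```

```bash
python3 - <<'E'
from h import *
s,T=Tst();print(s['time_s'],s['position'],s['force']);im=capture('wrist');cv2.imwrite('pics/w12.png',im[:,:,::-1])
for n,i,TT in(('w1',cv2.imread('pics/w1.png')[:,:,::-1].copy(),np.load('w1.npy')),('now',im,T)):
    m,l,b=blobs(i,(22,150,60),(34,255,255),300)
    for k,st,c in b:
        if st[1]>330: continue
        print(n,st.tolist(),onz('wrist',c,.07,TT)[:2].round(3))
    k=[(k,st,c) for k,st,c in b if 280<c[0]<360 and st[1]<330][0][0]
    for r in range(80,330,20):
        x=np.where(l[r]==k)[0]
        if len(x)>8:print(r,[onz('wrist',(u,r),.085,TT)[:2].round(3).tolist() for u in(x.min(),x.max()+1)])
sd=capture('side');gp=on(P,PY,.0243,-.080,.3179);u,v=proj('side',gp).astype(int);w=(sd[v-35:v+35,u-35:u+35].max(2)<45).astype(np.uint8)
k,l,st,c=cv2.connectedComponentsWithStats(w);print([(c[j]+[u-35,v-35]).round(1).tolist() for j in range(1,k) if st[j,4]>60])
a=cv2.imread('pics/side0.png')[:,:,::-1]
for n,i in(('before',a.copy()),('after',sd)):
    m,l,b=blobs(i,(18,150,60),(34,255,255),100);print(n,[st.tolist() for _,st,_ in b])
E
```

```text
38.2 [ 0.48121396 -0.23059721  0.17526602] [ 0.08140982 -0.08573775  0.13530626]
w1 [316, 128, 56, 126, 5555] [ 0.556 -0.245]
w1 [183, 131, 76, 94, 3539] [ 0.589 -0.145]
w1 [423, 185, 58, 52, 846] [ 0.523 -0.324]
140 [[0.609, -0.233], [0.601, -0.277]]
160 [[0.59, -0.23], [0.582, -0.273]]
180 [[0.572, -0.226], [0.563, -0.27]]
200 [[0.554, -0.223], [0.546, -0.266]]
220 [[0.537, -0.219], [0.529, -0.263]]
240 [[0.521, -0.217], [0.514, -0.256]]
now [296, 127, 55, 124, 5171] [ 0.556 -0.247]
now [164, 133, 74, 93, 3527] [ 0.588 -0.145]
now [400, 188, 56, 48, 748] [ 0.521 -0.325]
140 [[0.61, -0.236], [0.602, -0.279]]
160 [[0.59, -0.232], [0.582, -0.275]]
180 [[0.571, -0.229], [0.563, -0.271]]
200 [[0.553, -0.225], [0.545, -0.268]]
220 [[0.536, -0.221], [0.527, -0.265]]
240 [[0.519, -0.221], [0.512, -0.258]]
[[245.3, 232.9]]
before [[296, 214, 49, 53, 934]]
after [[296, 214, 49, 53, 901]]
```

The pack is back upright in the tray within about 2 mm of where it started. The neighbours haven't moved, the lever is home, and the gripper is clear. Handing in.

```bash
python3 -c "
from rig import *
print(hand_in())"
```

```text
the job is handed in; nothing more can be done
None
```

The job is handed in at about 38 s: the pack's cap looks pressed home in the wrist camera, the lever came all the way back, and the pack stands upright in the tray about 2 mm from where it started; a first pull on the lever slipped at roughly 55°, so I let it return and pushed it to its stop on a second stroke.

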